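# Put the charcoal ends away in the lidded dish

### The job

Draw the wooden scoop tray of charcoal ends right out of its bay and let it stand on the bench, let go. Then open the round white dish: raise the lid by one edge first, with the opposite edge still resting on the dish, keep it low (never more than about 100 mm, a hand's breadth, above its seat), and lay it flat on the bench and let go. Take the tray again and tip all four ends into the dish, stand the empty tray upright on the bench, and set the lid gently back, centred on the dish, letting neither tray nor lid drop and without shoving the dish about or disturbing the jar, palette knife and box of tubes.

Things in the scene. Friction and masses are not known exactly. Their poses are not given: they have to be found in the camera images.
- lid: Shallow round aluminium lid, 161 mm across, 25 mm high, 0.15 kg; origin at the centre of its underside, z up. A 5 mm plate lies 8 to 13 mm above the origin; below it a skirt 8 mm deep, 75.5 mm inner radius, goes round the dish with 3 mm play; above it an upright rim, 5 mm thick, 75.5 to 80.5 mm radius, 12 mm high all round, can be pinched from above with one finger in the recess.
- dish: Round white stoneware dish, loose, 0.9 kg: 144 mm across, 78 mm high, 132 mm mouth, walls 6 mm, inner floor 6 mm up; origin at the centre of its underside, z up. With the lid seated, the lid's origin is 70 mm above the dish's.
- tray: Wooden scoop tray, 180 (x) by 92 (y) mm, 0.28 kg; ends slide on slopes over 25 deg. Origin: centre of underside; knob and open front towards -x. Side walls 6 mm thick, centred at y +-43 mm, 40 mm high, falling to 18 mm over the front 55 mm; rear wall 40 mm. Floor 5 mm, ramping up over the front 60 mm to the lip. Ends lie behind x = +3 mm and near the middle of the width; the front half is empty.
- tray_knob (a point): Middle of the grip of the turned wooden knob on the tray's front: a horizontal cylinder along the tray's x, 16 mm thick, 18 mm long, centre 9 mm above the bench, 108 mm in front of the tray's origin. Its end stands 28 mm out from the tray front.
- tray_lip (a point): Middle of the tray's front lip, the top of the ramp that the ends slide over: 90 mm in front of the tray's origin, 18 mm above its underside.
- rack: Wooden rack fixed to the bench, 138 (x) by 224 (y) mm, 42 mm high, open on top and at the front (-x), no floor; two bays 100 mm wide centred at y +-54 mm. Origin: centre of underside; front edge at x -69 mm, back inner face at x +61 mm. The tray stands on the bench in either bay, its front 50 mm and knob sticking out; the box of tubes is in the other.
- stub0: Charcoal end, a black bar 36 x 23 x 23 mm, 26 g; origin at its centre, x along its length. One of four lying in the rear half of the tray.
- stub1: Charcoal end, a black bar 36 x 23 x 23 mm, 26 g; origin at its centre, x along its length. One of four lying in the rear half of the tray.
- stub2: Charcoal end, a black bar 36 x 23 x 23 mm, 26 g; origin at its centre, x along its length. One of four lying in the rear half of the tray.
- stub3: Charcoal end, a black bar 36 x 23 x 23 mm, 26 g; origin at its centre, x along its length. One of four lying in the rear half of the tray.
- tube_box: Cardboard box of paint tubes, 170 x 82 x 34 mm, in the rack's other bay; leave it. Origin at the centre of its underside.
- jar: Closed glass jar, 66 mm across, 85 mm tall; leave it. Origin at the centre of its underside.
- palette_knife: Palette knife 200 mm long lying on the bench; leave it. Origin near its middle, x along it.
Mind the look-alikes: they are no part of the job. Leave any pink or purple look-alike of the tray alone.

How it is judged:
On the way, in this order (a step that is already met when the one before it is completed fails the run):
1. the tray has been drawn out of its bay, still holding the ends, and stands released on the bench (x of tray in the frame of rack below -0.15 m and height (world z) of tray below 0.006 m and angle between tray's own z axis and vertical below 0.05 rad and contact force between tray and the fingers below 0.05 N and linear speed of tray below 0.02 m/s and distance between each of stub0, stub1, stub2, stub3 and tray below 0.1 m), for 0.2 s.
2. one edge of the lid is up by 10 mm or more while the opposite edge still rests on the dish (angle between lid's own z axis and vertical between 0.07 and 0.6 rad and horizontal distance between lid and dish below 0.02 m and contact force between lid and dish above 0.03 N), for 0.05 s.
3. the lid lies flat and released on the bench beside the dish (height (world z) of lid below 0.006 m and angle between lid's own z axis and vertical below 0.05 rad and contact force between lid and the fingers below 0.05 N and horizontal distance between lid and dish above 0.14 m), for 0.1 s.
4. all four charcoal ends are in the dish (horizontal distance between each of stub0, stub1, stub2, stub3 and dish below 0.064 m and z of stub0 in the frame of dish between 0 and 0.074 m and z of stub1 in the frame of dish between 0 and 0.074 m and z of stub2 in the frame of dish between 0 and 0.074 m and z of stub3 in the frame of dish between 0 and 0.074 m), for 0.2 s.
At the end, for the whole second after the job is handed in: All four charcoal ends lie in the dish; the lid is seated on it all round (within 6 mm of centre, 2.5 mm of its seated height, 0.03 rad of level); the dish and the empty tray stand upright on the bench; everything is at rest (all of step 4 and horizontal distance between lid and dish below 0.006 m and z of lid in the frame of dish between 0.067 and 0.0725 m and angle between each of lid, dish's own z axis and vertical below 0.03 rad and height (world z) of tray below 0.006 m and angle between tray's own z axis and vertical below 0.05 rad and linear speed of each of tray, lid, dish below 0.02 m/s); the robot touches nothing.
It fails at once if the lid is raised more than about 100 mm above its seat (height (world z) of lid above 0.175 m).
It fails at once if the lid is dropped or pressed hard on the dish (over 40 N) (contact force between lid and dish above 40 N).
It fails at once if the lid or the tray is let fall (faster than 0.35 m/s with no finger touching it) ((linear speed of lid above 0.35 m/s and contact force between lid and the fingers below 0.02 N) or (linear speed of tray above 0.35 m/s and contact force between tray and the fingers below 0.02 N)).
It fails at once if the dish is shoved more than 40 mm (distance of dish from where it was at the start of the episode above 0.04 m).
It fails at once if the jar, palette knife or box of tubes is moved more than 30 mm or the jar is tipped (distance of any of jar, palette_knife, tube_box from where it was at the start of the episode above 0.03 m or angle between jar's own z axis and vertical above 0.3 rad).
It also fails if it takes over 72 s, if anything falls off the work surface, if the arm or the gripper's body presses on something with over 40 N, if the wrist force passes 120 N, or if a joint passes its speed limit or range.

### The arm

A 7-joint arm with a two-finger parallel gripper is mounted at the origin on the work surface. World frame = base frame: x ahead of the robot, y to its left, z up, the work surface at z = 0. Lengths are in m, angles in rad, forces in N, time in s.
With the tool pointing down it reaches from about 0.4 to 0.85 m from the base axis. Payload 4.5 kg.
Tool frame: the origin (TCP) lies midway between the tips of the shut fingers; the grasp point (between the pads) lies 19 mm behind it; z points along the fingers, y is the line along which they close (so a half turn about z gives the same grasp; the last joint's range is limited). The gripper opens to 88 mm and grips with 3 to 60 N. Pads are 18 mm wide; open, the fingers measure 123 mm over their backs; the gripper's body (75 mm by 187 mm) begins 45 mm behind the grasp point.
Start: joints at [1.225, 0.689, -0.195, 1.565, 0.157, 0.902, -0.215], TCP at [0.232, -0.58, 0.239] pointing down, gripper open.
Joint ranges: [-3.01, 3.01], [-0.46, 2.08], [-1.47, 1.51], [0.13, 2.56], [-1, 4.14], [0.04, 2.09], [-2.66, 2.66]. Speed limits (rad/s): [2.57, 2.57, 3.14, 3.14, 3.14, 3.14, 3.14].

### API

Orientations are given as a unit quaternion [x, y, z, w].
In Python, from plant import * gives the robot as it stands.
- The arm moves only by the tool send_rows, never from a script. Its argument "targets" is a list of rows, each a list of 2 entries, a list of its own where there are three numbers: the shift along the tool's x, y, z in units of 0.3 m (1.0 is 0.3 m), then the turn, a rotation vector about the tool's x, y, z in units of pi rad (1.0 is pi rad). A call has 1 to 12 rows; each row is the pose to reach, as a shift and turn from the pose commanded when the call began, along the tool's axes at that moment, turning the shorter way round; what a row does not reach only later rows make up. A row lasts 1/8 s, in which the tool goes at most 62.5 mm and 10.7 degrees, less where a joint would pass 70% of its speed; a pose out of reach is approached as far as the arm can. A call with a number of a shift or a turn outside -1 to 1 is refused whole. A call with a gripper value outside its range is refused whole. "fingers" is the opening, from 0 (shut) to 1 (fully open), set as the call begins (left out, the last holds). The fingers move at their own pace and stop on an object; "newtons" is the grip in N (left out, the last holds). Time passes only in rows, so rows that repeat a pose let the fingers close. It gives the time, the measured TCP pose, the force, the opening and the grip force at its end, in the units of the state.
- get_state(): the state, without advancing time (a new reading comes with each control period).
- snapshot(name): name is "scene" or "side" or "wrist"; returns a dict with "img" (384x512x3 uint8, blue, green, red), "fx", "fy", "cx", "cy" (pixels), "cam_to_world" (4x4, takes a point from camera to world coordinates); the wrist camera has in their place "T_tool_cam" (4x4, takes a point from camera to tool coordinates, whose origin is the TCP and whose axes are the flange's). Camera axes: x right, y down, z forward; pixel columns grow to the right and rows downward; lengths in m; the calibration is good to about 2 mm. A picture is of the moment at which its call begins: read the wrist's pose just before it. There is no depth.
- finish_job(): hands the job in; it is judged then, once.
The state is a dict: "clock": time; "q": joint angles; "qd": joint speeds; "joint_torque": joint torques, N m; "tool_pos": TCP position; "eef_rot": TCP orientation; "contact_force": force on the tool from outside, world axes, zero at the start; "moment": the same for the moment, N m; "opening": opening from 0.0 (shut) to 1.0 (fully open); "finger_force": force on a finger pad.
Only numpy, scipy, OpenCV 4.12 (cv2) and the standard library are available. Lean on these libraries where they do the work, as an engineer would, in place of code of your own. Each camera call takes 0.05 s, during which the arm holds its last target. There are 200 camera calls.

## Working session

There is one attempt and no reset: what is moved stays moved. The work goes in short steps, Python scripts to look and compute and a tool call to move; the robot and the scene stay as the last step left them, time stands still between calls to the robot, and variables do not carry over. Pictures are saved under pics/ and viewed, at most 10 in all, crops included, and the job is handed in when it is done.

Besides the shell and the picture viewer there is one more tool, called after ">>>" as name(argument=value, ...), one argument or row to a line, values as JSON. send_rows: Moves the arm, as the interface text tells. Its arguments: {"type":"object","properties":{"targets":{"type":"array"},"fingers":{"type":"number"},"newtons":{"type":"number"}},"required":["targets"]}

```bash
ls; mkdir -p pics
python3 - <<'E'
from plant import *
import cv2,numpy as np
np.set_printoptions(precision=4,suppress=True)
s=get_state();print({k:np.round(v,3) for k,v in s.items()})
for n in ("scene","side"):
    d=snapshot(n);cv2.imwrite(f"pics/{n}0.png",d["img"])
    np.savez(f"pics/{n}0.npz",**d);print(n,d["fx"],d["cx"],d["cy"],d["cam_to_world"])
a=cv2.imread("pics/scene0.png");b=cv2.imread("pics/side0.png")
E
```

```text
pics
{'clock': np.float64(0.0), 'q': array([ 1.225,  0.69 , -0.195,  1.566,  0.157,  0.902, -0.215]), 'qd': array([-0.002, -0.001, -0.   , -0.   , -0.001, -0.001,  0.002]), 'joint_torque': array([ -0.   , -52.757,  -1.267, -15.343,  -0.053,   0.006,   0.   ]), 'tool_pos': array([ 0.231, -0.58 ,  0.238]), 'eef_rot': array([ 0.982,  0.189, -0.   , -0.001]), 'contact_force': array([-0.8  ,  0.352, -0.355]), 'moment': array([ 0.047, -0.032,  0.006]), 'finger_force': np.float64(0.0), 'opening': np.float64(1.003)}
scene 392.42754118279805 249.50810635883752 190.51789786985285 [[ 0.8466  0.2997 -0.4398  1.0489]
 [ 0.5318 -0.4421  0.7224 -1.0475]
 [ 0.0221 -0.8454 -0.5336  0.7572]
 [ 0.      0.      0.      1.    ]]
side 361.51237481998066 253.13171612926268 183.64264622610864 [[-0.9832 -0.1342  0.1234  0.3648]
 [-0.1818  0.6734 -0.7165  0.672 ]
 [ 0.0131 -0.727  -0.6866  0.8086]
 [ 0.      0.      0.      1.    ]]
```

View pics/scene0.png

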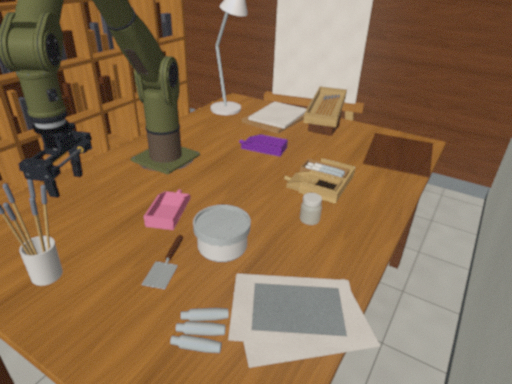

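View pics/side0.png

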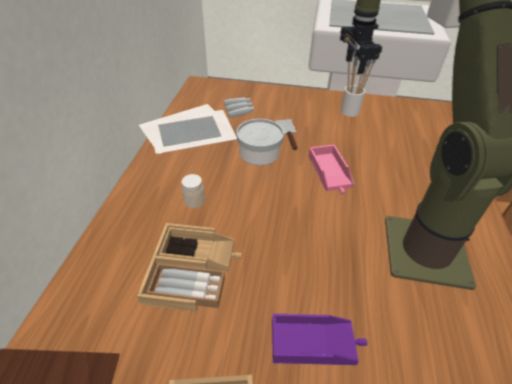

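Scene: dish with lid at (222,232), jar (311,208), rack with tray and tubes (322,180), pink tray (167,210), purple tray (264,145), palette knife (163,265), and another wooden box in the background (325,108). Side: dish (260,140), jar (193,190), rack (187,265), knob at (238,254).
Tray candidates: pink (330,167), purple (315,338) and the wooden one in the rack bay (195,245), all in side pixels. The wooden one holds black ends and sits in a bay next to the tubes, so it fits. I'll confirm it in a crop.

```bash
cat > h.py <<'E'
import numpy as np,cv2
from scipy.spatial.transform import Rotation as R
def ray(d,u,v):
    M=d["cam_to_world"];r=M[:3,:3]@np.array([(u-d["cx"])/d["fx"],(v-d["cy"])/d["fy"],1]);return M[:3,3],r
def onz(d,u,v,z):
    o,r=ray(d,u,v);return o+r*(z-o[2])/r[2]
def proj(d,p):
    M=d["cam_to_world"];c=M[:3,:3].T@(np.asarray(p)-M[:3,3]);return np.array([c[0]/c[2]*d["fx"]+d["cx"],c[1]/c[2]*d["fy"]+d["cy"]])
def load(n): return dict(np.load(f"pics/{n}.npz"))
E
python3 - <<'E'
from h import *
np.set_printoptions(precision=4,suppress=True)
s=load("side0");c=load("scene0")
a=cv2.resize(s["img"][215:315,130:250],None,fx=5,fy=5,interpolation=cv2.INTER_CUBIC)
cv2.imwrite("pics/c1.png",a)
a=cv2.resize(c["img"][150:270,185:365],None,fx=4,fy=4,interpolation=cv2.INTER_CUBIC)
cv2.imwrite("pics/c2.png",a)
print("knob",onz(s,238,254,.009),onz(c,288,179,.009))
print("dishtop",onz(s,260,133,.09),onz(c,222,220,.09)); print("jar",onz(s,193,181,.085),onz(c,312,199,.085))
E
```

```text
knob [0.4984 0.1143 0.009 ] [0.5091 0.1154 0.009 ]
dishtop [ 0.5167 -0.3292  0.09  ] [ 0.5178 -0.321   0.09  ]
jar [ 0.6697 -0.0599  0.085 ] [ 0.683 -0.07   0.085]
```

View pics/c1.png

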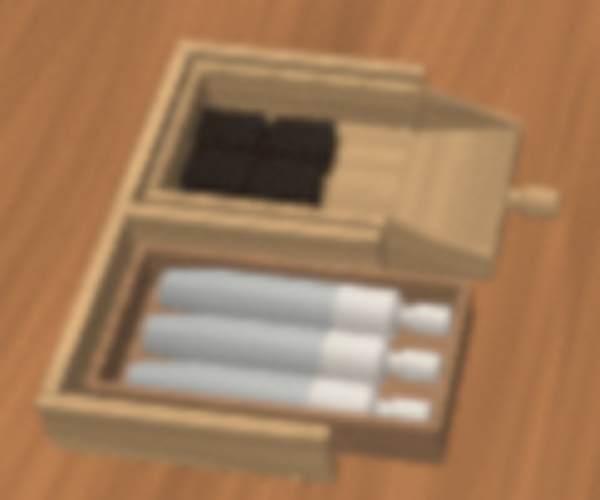

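View pics/c2.png

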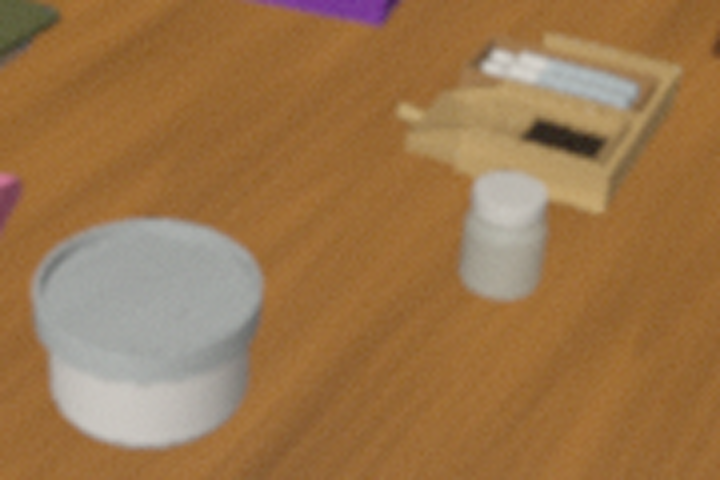

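Crop c1 confirms the wooden tray: four black ends, knob at crop (533,201), lip corners at crop (520,122) and (495,270), with the tubes in the other bay. Crop c2: lid rim ellipse spans about crop (33..263, 220..), jar at crop (505,235).

```bash
cat >> h.py <<'E'
from scipy.optimize import least_squares
def circ(P,r):
    f=least_squares(lambda c:np.hypot(*(P-c).T)-r,P.mean(0),loss="soft_l1",f_scale=.002);return f.x,np.abs(f.fun).mean()
def blob(d,box,vmin=100,smax=60):
    x0,y0,x1,y1=box;h=cv2.cvtColor(d["img"],cv2.COLOR_BGR2HSV)
    m=np.zeros(h.shape[:2],np.uint8);m[y0:y1,x0:x1]=((h[...,1]<smax)&(h[...,2]>vmin))[y0:y1,x0:x1]
    cs=cv2.findContours(m,cv2.RETR_EXTERNAL,cv2.CHAIN_APPROX_NONE)[0];return max(cs,key=cv2.contourArea)[:,0].astype(float)
def topcircle(d,box,z,r,**k):
    c=blob(d,box,**k);lim=c[:,1].min()+.4*np.ptp(c[:,0])*.5  # upper arc
    P=np.array([onz(d,u,v,z)[:2] for u,v in c if v<lim]);return circ(P,r)
E
python3 - <<'E'
from h import *
np.set_printoptions(precision=4,suppress=True)
s=load("side0");c=load("scene0")
f=lambda x,y:(x/5+130-.4,y/5+215-.4)
for n,p,z in [("knob",(533,201),.009),("knobend",(557,201),.009),("knobbase",(512,201),.009),("lipA",(520,122),.018),("lipB",(495,272),.018),("rkBackA",(183,42),.042),("rkBackB",(42,400),.042),("rkFrontA",(422,68),.042),("rkFrontB",(330,432),.042)]:
    print(n,onz(s,*f(*p),z))
g=lambda x,y:(x/4+185-.4,y/4+150-.4)
print("sc knob",onz(c,*g(408,113),.009))
for n,p in [("rkBackB",(680,68)),("rkBackA",(605,185))]: print("sc",n,onz(c,*g(*p),.042))
print("lid scene",topcircle(c,(185,195,260,265),.095,.0805),"side",topcircle(s,(228,112,287,168),.095,.0805))
print("jar",topcircle(c,(295,185,330,228),.085,.033),topcircle(s,(178,170,208,210),.085,.033))
# palette knife
print("knife",[onz(c,u,v,.003)[:2] for u,v in[(178,240),(155,285)]], "pink",[onz(s,u,v,.02)[:2] for u,v in[(313,150),(350,188)]])
E
```

```text
knob [0.5026 0.1178 0.009 ]
knobend [0.49   0.1153 0.009 ]
knobbase [0.5135 0.1199 0.009 ]
lipA [0.5192 0.0744 0.018 ]
lipB [0.5106 0.1703 0.018 ]
rkBackA [0.709  0.0742 0.042 ]
rkBackB [0.6965 0.2929 0.042 ]
rkFrontA [0.5751 0.0668 0.042 ]
rkFrontB [0.5607 0.2832 0.042 ]
sc knob [0.5007 0.1201 0.009 ]
sc rkBackB [0.7015 0.2918 0.042 ]
sc rkBackA [0.7187 0.0557 0.042 ]
lid scene (array([ 0.5234, -0.3311]), np.float64(0.0010283757685677693)) side (array([ 0.5176, -0.33  ]), np.float64(0.014029612521705391))
jar (array([ 0.6835, -0.0676]), np.float64(0.001495076406913873)) (array([ 0.6861, -0.1143]), np.float64(0.005118125602440972))
knife [array([ 0.3977, -0.3805]), array([ 0.4684, -0.5519])] pink [array([ 0.3303, -0.3629]), array([ 0.2033, -0.1911])]
```

The measurements agree: tray knob at (0.502, 0.119), rack yaw about 3.3°, tray origin expected at (0.609, 0.124), dish at (0.521, -0.331). The side circle fits for the dish and jar are poor and I'm discarding them. Now I'll compute the moves.

```bash
cat >> h.py <<'E'
def Rt(yaw,pre=None):
    r=R.from_euler("z",yaw,degrees=True)*R.from_euler("x",180,degrees=True)
    return r if pre is None else pre*r
def rows(pts,start=None):
    """pts: list of (pos, Rotation); prints rows relative to start or the state"""
    if start is None:
        from plant import get_state
        s=get_state();start=(np.array(s["tool_pos"]),R.from_quat(s["eef_rot"]))
    p0,r0=start
    for p,r in pts:
        d=r0.inv().apply(np.array(p)-p0)/.3;t=(r0.inv()*r).as_rotvec()/np.pi
        print(np.round(d,4).tolist(),np.round(t,4).tolist(),"rows>=%.1f"%max(np.linalg.norm(d)*.3/.0625,np.linalg.norm(t)*180/10.7))
E
python3 - <<'E'
from h import *
import plant;print([n for n in dir(plant) if n[0]!='_'])
A=((.43,-.36,.238),Rt(5));B=((.5,-.12,.22),Rt(3.3));C=((.502,.119,.10),Rt(3.3))
rows([A]);rows([B],A);rows([C],B)
E
```

```text
['Unreachable', 'finish_job', 'get_state', 'snapshot']
[0.8865, -0.4355, 0.0005] [-0.0005, 0.0001, 0.0931] rows>=4.7
[0.3022, -0.7766, 0.06] [-0.0, -0.0, 0.0094] rows>=4.0
[0.0525, -0.795, 0.4] [0.0, 0.0, 0.0] rows>=4.3
```

>>> send_rows(
  targets=[
    [[0.886,-0.436,0],[0,0,0.093]],
    [[0.886,-0.436,0],[0,0,0.093]],
    [[0.886,-0.436,0],[0,0,0.093]],
    [[0.886,-0.436,0],[0,0,0.093]],
    [[0.886,-0.436,0],[0,0,0.093]],
    [[0.886,-0.436,0],[0,0,0.093]],
  ],
  fingers=0.6,
)

```text
clock: 0.85
tool_pos: [0.4336, -0.3558, 0.2385]
eef_rot: [0.999, 0.048, 0.001, -0.001]
contact_force: [-0.3, -1.4, -0.7]
opening: 0.599
finger_force: 0.0
```

>>> send_rows(
  targets=[
    [[0.302,-0.777,0.06],[0,0,0.0094]],
    [[0.302,-0.777,0.06],[0,0,0.0094]],
    [[0.302,-0.777,0.06],[0,0,0.0094]],
    [[0.302,-0.777,0.06],[0,0,0.0094]],
    [[0.302,-0.777,0.06],[0,0,0.0094]],
  ],
)

```text
clock: 1.48
tool_pos: [0.5011, -0.1148, 0.2202]
eef_rot: [0.999, 0.034, -0.0, -0.001]
contact_force: [1.3, -0.6, -0.1]
opening: 0.602
finger_force: 0.0
```

>>> send_rows(
  targets=[
    [[0.0525,-0.795,0.4],[0,0,0]],
    [[0.0525,-0.795,0.4],[0,0,0]],
    [[0.0525,-0.795,0.4],[0,0,0]],
    [[0.0525,-0.795,0.4],[0,0,0]],
    [[0.0525,-0.795,0.4],[0,0,0]],
    [[0.0525,-0.795,0.4],[0,0,0]],
  ],
)

```text
clock: 2.22
tool_pos: [0.5018, 0.1177, 0.1002]
eef_rot: [1.0, 0.029, -0.0, 0.001]
contact_force: [0.2, -0.2, 1.0]
opening: 0.601
finger_force: 0.0
```

```bash
cat >> h.py <<'E'
def wrist(name):
    from plant import get_state,snapshot
    s=get_state();d=snapshot("wrist");T=np.eye(4);T[:3,:3]=R.from_quat(s["eef_rot"]).as_matrix();T[:3,3]=s["tool_pos"]
    d["cam_to_world"]=T@d["T_tool_cam"];np.savez(f"pics/{name}.npz",**d);cv2.imwrite(f"pics/{name}.png",d["img"]);return d
E
python3 - <<'E'
from h import *
d=wrist("w1");print(d["cam_to_world"].round(3));print(proj(d,(.502,.119,.009)))
E
```

```text
[[ 0.059 -0.946 -0.318  0.585]
 [-0.998 -0.056 -0.019  0.123]
 [ 0.     0.319 -0.948  0.246]
 [ 0.     0.     0.     1.   ]]
[252.61193361 195.00734653]
```

View pics/w1.png

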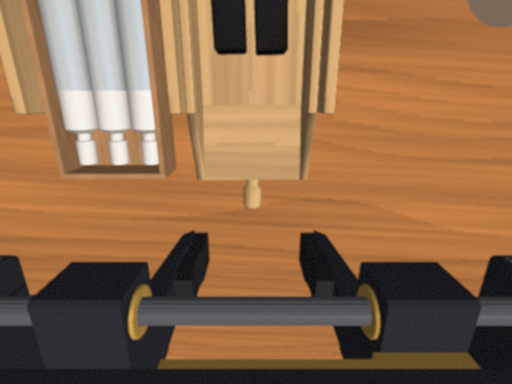

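The wrist view shows the knob at (252,194), exactly where predicted, with the tray square to the tool. Descending, closing, then pulling.

>>> send_rows(
  targets=[
    [[0,-0.004,0.2],[0,0,0]],
    [[0,-0.004,0.32],[0,0,0]],
    [[0,-0.004,0.32],[0,0,0]],
    [[0,-0.004,0.32],[0,0,0]],
  ],
  fingers=0.6,
)

```text
clock: 2.78
tool_pos: [0.5027, 0.118, 0.0062]
eef_rot: [1.0, 0.028, 0.001, 0.0]
contact_force: [0.3, 0.3, 0.1]
opening: 0.604
finger_force: 0.0
```

>>> send_rows(
  targets=[
    [[0,0,0],[0,0,0]],
    [[0,0,0],[0,0,0]],
    [[0,0,0],[0,0,0]],
    [[0,0,0],[0,0,0]],
    [[0,0,0],[0,0,0]],
  ],
  fingers=0,
  newtons=15,
)

```text
clock: 3.4
tool_pos: [0.5018, 0.12, 0.0049]
eef_rot: [1.0, 0.029, 0.0, 0.0]
contact_force: [-0.0, 0.7, 3.6]
opening: 0.171
finger_force: 15.0
```

>>> send_rows(
  targets=[
    [[-0.05,0,0],[0,0,0]],
    [[-0.1,0,0],[0,0,0]],
    [[-0.15,0,0],[0,0,0]],
    [[-0.2,0,0],[0,0,0]],
    [[-0.25,0,0],[0,0,0]],
    [[-0.3,0,0],[0,0,0]],
    [[-0.35,0,0],[0,0,0]],
    [[-0.4,0,0],[0,0,0]],
    [[-0.44,0,0],[0,0,0]],
    [[-0.47,0,0],[0,0,0]],
    [[-0.47,0,0],[0,0,0]],
  ],
)

```text
clock: 4.78
tool_pos: [0.3917, 0.1202, 0.032]
eef_rot: [0.999, 0.029, -0.029, 0.008]
contact_force: [-1.5, -0.6, -1.5]
opening: 0.171
finger_force: 15.0
```

The arm reached its inner limit and lifted the tray front. I'll move back out slightly and set it down, then pull the rest by a side wall.

Run:
```python
from h import *
rows([((.402,.115,.006),Rt(3.3))])
```

```text
[0.0384, 0.0181, 0.085] [0.0045, 0.0186, 0.0001] rows>=0.5
```

>>> send_rows(
  targets=[
    [[0.03,0.0,0.02],[0,0.01,0]],
    [[0.05,0.0,0.02],[0,0.0186,0]],
    [[0.05,0.0,0.02],[0,0.0186,0]],
  ],
)

```text
clock: 5.15
tool_pos: [0.4181, 0.1244, 0.0336]
eef_rot: [1.0, 0.029, -0.007, 0.009]
contact_force: [0.7, -1.2, -2.0]
opening: 0.173
finger_force: 15.0
```

Run:
```python
from h import *
rows([((.405,.115,.006),Rt(3.3))])
```

```text
[-0.0443, 0.027, 0.093] [0.0054, 0.0044, 0.0004] rows>=0.5
```

>>> send_rows(
  targets=[
    [[-0.01,0.01,0.04],[0.003,0.004,0]],
    [[-0.02,0.027,0.08],[0.005,0.004,0]],
    [[-0.02,0.027,0.08],[0.005,0.004,0]],
  ],
)

```text
clock: 5.52
tool_pos: [0.4236, 0.1179, 0.0192]
eef_rot: [0.999, 0.03, -0.014, 0.003]
contact_force: [1.1, 0.6, -0.9]
opening: 0.168
finger_force: 15.0
```

Run:
```python
from h import *
rows([((.41,.1145,.006),Rt(3.3))])
```

```text
[-0.0448, 0.0082, 0.0454] [0.0019, 0.009, 0.0005] rows>=0.3
```

>>> send_rows(
  targets=[
    [[0.02,0.01,0.04],[0.002,0.009,0]],
    [[0.02,0.01,0.04],[0.002,0.009,0]],
    [[0.02,0.01,0.04],[0.002,0.009,0]],
  ],
)

```text
clock: 5.9
tool_pos: [0.4379, 0.1177, 0.0143]
eef_rot: [1.0, 0.03, -0.007, 0.002]
contact_force: [0.9, -0.7, -0.7]
opening: 0.171
finger_force: 15.0
```

Run:
```python
from h import *
rows([((.42,.115,.006),Rt(3.3))])
```

```text
[-0.0598, 0.0053, 0.0284] [0.0009, 0.0043, 0.0008] rows>=0.3
```

>>> send_rows(
  targets=[
    [[0.0,0.005,0.022],[0.001,0.0043,0]],
    [[0.0,0.005,0.022],[0.001,0.0043,0]],
    [[0.0,0.005,0.022],[0.001,0.0043,0]],
  ],
)

```text
clock: 6.28
tool_pos: [0.4422, 0.1172, 0.0116]
eef_rot: [1.0, 0.03, -0.005, 0.001]
contact_force: [-0.4, 0.3, -0.9]
opening: 0.169
finger_force: 15.0
```

>>> send_rows(
  targets=[
    [[0,0,0],[0,0,0]],
    [[0,0,0],[0,0,0]],
  ],
)

```text
clock: 6.52
tool_pos: [0.4422, 0.1172, 0.0116]
eef_rot: [1.0, 0.03, -0.005, 0.001]
contact_force: [1.2, 0.6, -1.7]
opening: 0.173
finger_force: 15.0
```

Run:
```python
from h import *
from plant import *
print(np.round(get_state()["q"],3)); rows([((.45,.117,.006),Rt(3.3))])
```

```text
[-0.334  0.931 -0.04   2.191  0.786  0.043 -2.654]
[0.0259, 0.0022, 0.0185] [0.0006, 0.0033, 0.0009] rows>=0.2
```

q6 and q7 sit at their limits, so the half-turned grasp is needed. I'll set the front down, let go and turn the tool half a turn.

>>> send_rows(
  targets=[
    [[0.026,0.0,0.018],[0,0.003,0]],
    [[0.026,0.0,0.018],[0,0.003,0]],
    [[0.026,0.0,0.018],[0,0.003,0]],
  ],
)

```text
clock: 6.9
tool_pos: [0.4514, 0.118, 0.0067]
eef_rot: [1.0, 0.03, -0.001, 0.001]
contact_force: [0.8, -0.1, -0.6]
opening: 0.17
finger_force: 15.0
```

>>> send_rows(
  targets=[
    [[0,0,0],[0,0,0]],
    [[0,0,0],[0,0,0]],
    [[0,0,-0.1],[0,0,0]],
    [[0,0,-0.3],[0,0,0]],
    [[0,0,-0.35],[0,0,-0.06]],
    [[0,0,-0.35],[0,0,-0.5]],
    [[0,0,-0.35],[0,0,-0.5]],
    [[0,0,-0.35],[0,0,-0.5]],
    [[0,0,-0.35],[0,0,-0.5]],
    [[0,0,-0.35],[0,0,-0.5]],
    [[0,0,-0.35],[0,0,-0.5]],
    [[0,0,-0.35],[0,0,-0.5]],
  ],
  fingers=0.6,
)

```text
clock: 8.4
tool_pos: [0.4507, 0.1177, 0.1117]
eef_rot: [0.708, 0.706, -0.002, -0.0]
contact_force: [0.3, -0.2, 0.0]
opening: 0.597
finger_force: 0.0
```

>>> send_rows(
  targets=[
    [[0,0,0],[0,0,-0.5]],
    [[0,0,0],[0,0,-0.5]],
    [[0,0,0],[0,0,-0.5]],
    [[0,0,0],[0,0,-0.5]],
    [[0,0,0],[0,0,-0.5]],
    [[0,0,0],[0,0,-0.5]],
    [[0,0,0],[0,0,-0.5]],
    [[0,0,0],[0,0,-0.5]],
    [[0,0,0],[0,0,-0.5]],
    [[0,0,0],[0,0,-0.5]],
  ],
)

```text
clock: 9.65
tool_pos: [0.4507, 0.1177, 0.1116]
eef_rot: [0.005, 1.0, -0.001, -0.002]
contact_force: [-0.1, -0.3, -0.0]
opening: 0.598
finger_force: 0.0
```

Run:
```python
from h import *
from plant import *
print(np.round(get_state()["q"],3)); d=wrist("w2")
for z in(.009,): print(onz(d,252,193,z))
d=snapshot("side");np.savez("pics/s2.npz",**d)
```

```text
[ 0.249  0.946 -1.069  2.118  1.17   0.882  0.004]
[0.45278413 0.11638301 0.009     ]
```

View pics/w2.png

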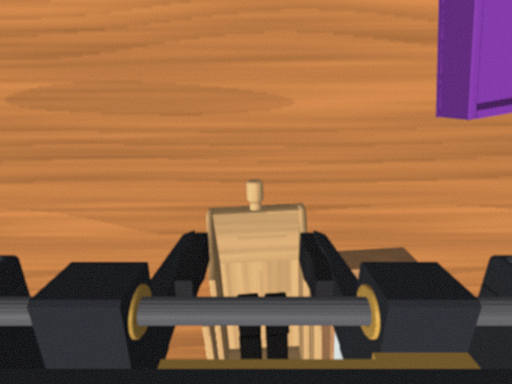

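The knob is now at (255,191) in the picture, the tray is straight, and the tool is half-turned with joints mid-range. Next I'll take the -y side wall just ahead of the ends.

Run:
```python
from h import *
k=onz(dict(np.load("pics/w2.npz")),255,191,.009);print(k)
u=np.array([np.cos(.058),np.sin(.058),0]);v=np.array([-u[1],u[0],0])
o=k+.108*u;p=o-.02*u-.043*v;print(o,p)
A=((p[0],p[1],.09),Rt(183.3));B=((p[0],p[1],.026),Rt(183.3));C=(p-.105*u,Rt(183.3))
rows([A,B]);rows([C],(p,Rt(183.3)))
```

```text
[0.45085086 0.11919189 0.009     ]
[0.55866926 0.12545238 0.009     ] [0.54119549 0.08136533 0.009     ]
[-0.3027, -0.1179, 0.0717] [-0.0009, -0.001, -0.022] rows>=1.6
[-0.3034, -0.1173, 0.285] [-0.0009, -0.001, -0.022] rows>=2.1
[0.35, -0.0001, -0.0] [0.0, 0.0, 0.0] rows>=1.7
```

>>> send_rows(
  targets=[
    [[-0.303,-0.118,0.07],[0,0,-0.022]],
    [[-0.303,-0.118,0.07],[0,0,-0.022]],
    [[-0.303,-0.118,0.07],[0,0,-0.022]],
    [[-0.303,-0.118,0.285],[0,0,-0.022]],
    [[-0.303,-0.118,0.285],[0,0,-0.022]],
    [[-0.303,-0.118,0.285],[0,0,-0.022]],
  ],
  fingers=0.4,
)

```text
clock: 10.5
tool_pos: [0.541, 0.0827, 0.0275]
eef_rot: [-0.03, 1.0, -0.001, -0.001]
contact_force: [0.3, 0.3, 1.3]
opening: 0.4
finger_force: 0.0
```

>>> send_rows(
  targets=[
    [[0,0,0],[0,0,0]],
    [[0,0,0],[0,0,0]],
    [[0,0,0],[0,0,0]],
    [[0,0,0],[0,0,0]],
  ],
  fingers=0,
  newtons=25,
)

```text
clock: 11.0
tool_pos: [0.5418, 0.0809, 0.0268]
eef_rot: [-0.029, 1.0, -0.002, -0.001]
contact_force: [-0.7, -1.6, 5.8]
opening: 0.065
finger_force: 25.0
```

The opening is 5.7 mm, so the 6 mm wall is held. Pulling.

>>> send_rows(
  targets=[
    [[0.03,0,0],[0,0,0]],
    [[0.07,0,0],[0,0,0]],
    [[0.12,0,0],[0,0,0]],
    [[0.17,0,0],[0,0,0]],
    [[0.22,0,0],[0,0,0]],
    [[0.27,0,0],[0,0,0]],
    [[0.31,0,0],[0,0,0]],
    [[0.34,0,0],[0,0,0]],
    [[0.35,0,0],[0,0,0]],
    [[0.35,0,0],[0,0,0]],
  ],
)

```text
clock: 12.25
tool_pos: [0.4366, 0.0759, 0.0267]
eef_rot: [-0.03, 1.0, -0.001, -0.001]
contact_force: [0.8, -0.5, 6.3]
opening: 0.062
finger_force: 25.0
```

>>> send_rows(
  targets=[
    [[0,0,0],[0,0,0]],
    [[0,0,0],[0,0,0]],
    [[0,0,0],[0,0,0]],
    [[0,0,-0.15],[0,0,0]],
    [[0,0,-0.3],[0,0,0]],
    [[0,0,-0.6],[0,0,0]],
    [[0,0,-0.6],[0,0,0]],
    [[0,0,-0.6],[0,0,0]],
  ],
  fingers=0.4,
)

```text
clock: 13.25
tool_pos: [0.4378, 0.0761, 0.2079]
eef_rot: [-0.029, 1.0, -0.001, 0.0]
contact_force: [-0.4, 0.1, -0.1]
opening: 0.399
finger_force: 0.0
```

Run:
```python
from h import *
from plant import *
print(np.round(get_state()["q"],3)); d=wrist("w3")
e=snapshot("side");np.savez("pics/s3.npz",**e)
cv2.imwrite("pics/m3.png",np.vstack([d["img"][:250],cv2.resize(e["img"][100:310,100:400],(512,340))]))
```

```text
[ 0.42   0.768 -1.193  2.097  0.919  0.95   0.33 ]
```

View pics/m3.png

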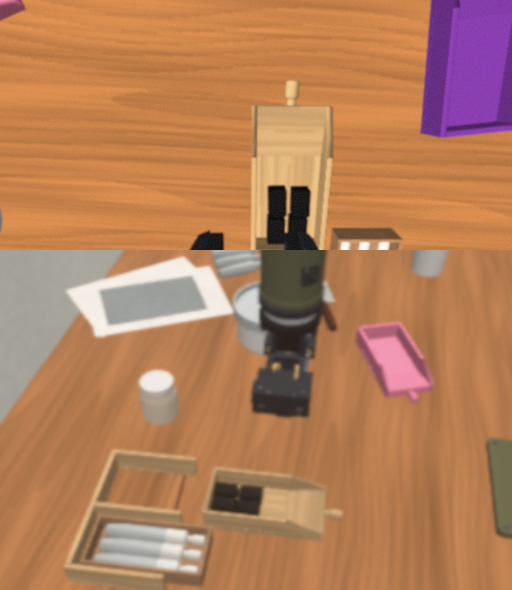

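The picture shows the tray fully out of the rack on the bench, with all four ends in the rear half. Next I'll move above the dish and measure the lid with the wrist camera.

>>> send_rows(
  targets=[
    [[-0.03,-0.5,-0.05],[0,0,0.018]],
    [[-0.1,-0.93,-0.1],[0,0,0.018]],
    [[-0.1,-0.93,-0.1],[0,0,0.018]],
    [[-0.1,-0.93,-0.1],[0,0,0.018]],
    [[-0.1,-0.93,-0.1],[0,0,0.018]],
    [[-0.1,-0.93,-0.1],[0,0,0.018]],
  ],
  fingers=0.5,
)

```text
clock: 14.1
tool_pos: [0.4826, -0.2036, 0.2346]
eef_rot: [0.002, 1.0, -0.001, -0.003]
contact_force: [-1.0, 0.2, -0.4]
opening: 0.5
finger_force: 0.0
```

>>> send_rows(
  targets=[
    [[0,-0.25,0.03],[0,0,0]],
    [[0,-0.25,0.03],[0,0,0]],
    [[0,-0.25,0.03],[0,0,0]],
    [[0,-0.25,0.03],[0,0,0]],
  ],
)

```text
clock: 14.6
tool_pos: [0.4839, -0.2733, 0.2282]
eef_rot: [-0.003, 1.0, -0.001, -0.001]
contact_force: [-0.5, 0.6, 0.6]
opening: 0.498
finger_force: 0.0
```

Run:
```python
from h import *
from plant import *
print(np.round(get_state()["q"],3)); d=wrist("w4")
print(proj(d,(.5225,-.331,.095)))
for v in(120,150,170):
  c=blob(d,(0,0,512,384),vmin=v,smax=45);print(v,cv2.boundingRect(c.astype(np.int32)))
```

```text
[ 1.063  0.885 -1.226  1.761  0.904  1.187  1.138]
[199.36864883 215.60940603]
120 (127, 138, 150, 140)
150 (127, 139, 150, 139)
170 (127, 140, 150, 138)
```

View pics/w4.png

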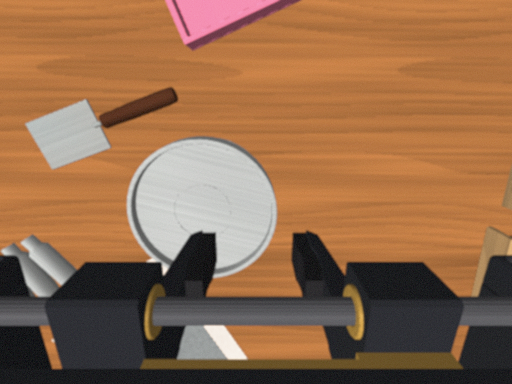

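The lid disc is centred near (202,207), spanning columns 127–277, and is partly hidden by a finger below row 235. The palette knife, at (100,125), is clear of it. I'll fit the circle on the unobstructed arc.

Run:
```python
from h import *
d=load("w4");c=blob(d,(0,0,512,384),vmin=120,smax=45)
for z in(.095,):
  P=np.array([onz(d,u,v,z)[:2] for u,v in c if v<232]);print(circ(P,.0805),least_squares(lambda q:np.hypot(*(P-q[:2]).T)-q[2],[*P.mean(0),.08]).x)
```

```text
(array([ 0.52130874, -0.32592041]), np.float64(0.003540333730877695)) [ 0.511578   -0.32734342  0.07383252]
```

Run:
```python
from h import *
d=load("w4");print(d["fx"],d["fy"],d["cx"],d["cy"],d["cam_to_world"].round(4))
c=blob(d,(0,0,512,384),vmin=120,smax=45)
for u,v in [(127,207),(277,207),(202,137),(202,278)]: print(onz(d,u,v,.095)[:2])
print(len(c),c[c[:,1]<232][::12].astype(int).tolist())
```

```text
281.7923113822666 281.7923113822666 253.76161852125628 191.1974727564068 [[-7.200e-03  9.493e-01  3.143e-01  4.021e-01]
 [ 1.000e+00  7.000e-03  1.900e-03 -2.733e-01]
 [-4.000e-04  3.143e-01 -9.493e-01  3.740e-01]
 [ 0.000e+00  0.000e+00  0.000e+00  1.000e+00]]
[ 0.513139   -0.40740353]
[ 0.5119631 -0.2479584]
[ 0.43883793 -0.32395154]
[ 0.60110948 -0.33214315]
685 [[187, 138], [175, 142], [163, 147], [151, 155], [140, 166], [133, 178], [129, 190], [127, 202], [128, 214], [131, 226], [134, 225], [131, 213], [131, 201], [133, 189], [138, 177], [139, 181], [136, 193], [135, 205], [137, 217], [141, 229], [274, 228], [276, 216], [275, 204], [273, 192], [269, 180], [260, 168], [249, 157], [237, 149], [225, 143], [213, 140], [201, 138], [189, 138]]
```

The hull extremes give a lid centre of (0.520, -0.328) with radius about 0.080, which matches. The earlier fit was corrupted by the inner contour. Grip point is the +y rim.

Run:
```python
from h import *
L=np.array([.521,-.328,.07]);g=np.array([0,.078,.0155])
A=(L+g+[0,0,.04],Rt(180));B=(L+g,Rt(180));rows([A,B])
pv=L+[0,-.072,.008]
print("tilt")
T=[]
for a in (.04,.08,.12,.16):
    r=R.from_rotvec([a,0,0]);T.append((pv+r.apply(B[0]-pv),Rt(180,r)))
rows(T,B)
print("lift");rows([(T[-1][0]+[0,0,.02],T[-1][1]),((L+g+[0,0,.04]),Rt(180))],T[-1])
```

```text
[-0.1249, 0.0783, 0.3423] [-0.0005, -0.0008, 0.002] rows>=1.8
[-0.1253, 0.0785, 0.4756] [-0.0005, -0.0008, 0.002] rows>=2.4
tilt
[-0.0, -0.0014, -0.02] [-0.0127, 0.0, 0.0] rows>=0.2
[-0.0, -0.0036, -0.0399] [-0.0255, 0.0, 0.0] rows>=0.4
[-0.0, -0.0066, -0.0597] [-0.0382, 0.0, 0.0] rows>=0.6
[-0.0, -0.0104, -0.0793] [-0.0509, 0.0, 0.0] rows>=0.9
lift
[0.0, 0.0106, -0.0658] [0.0, 0.0, 0.0] rows>=0.3
[0.0, 0.0188, -0.0517] [0.0509, -0.0, -0.0] rows>=0.9
```

>>> send_rows(
  targets=[
    [[-0.125,0.078,0.342],[0,0,0.002]],
    [[-0.125,0.078,0.342],[0,0,0.002]],
    [[-0.125,0.078,0.342],[0,0,0.002]],
    [[-0.125,0.078,0.42],[0,0,0.002]],
    [[-0.125,0.078,0.476],[0,0,0.002]],
    [[-0.125,0.078,0.476],[0,0,0.002]],
  ],
  fingers=0.4,
)

```text
clock: 15.4
tool_pos: [0.5201, -0.2529, 0.0852]
eef_rot: [0.002, 1.0, -0.001, -0.002]
contact_force: [-0.6, 0.4, 0.6]
opening: 0.399
finger_force: 0.0
```

>>> send_rows(
  targets=[
    [[0,0,0],[0,0,0]],
    [[0,0,0],[0,0,0]],
    [[0,0,0],[0,0,0]],
    [[0,0,0],[0,0,0]],
  ],
  fingers=0,
  newtons=30,
)

```text
clock: 15.9
tool_pos: [0.5211, -0.2525, 0.0857]
eef_rot: [0.002, 1.0, -0.001, -0.001]
contact_force: [0.0, 1.3, 2.5]
opening: 0.049
finger_force: 30.0
```

>>> send_rows(
  targets=[
    [[0,-0.0006,-0.01],[-0.0064,0,0]],
    [[0,-0.0014,-0.02],[-0.0127,0,0]],
    [[0,-0.0025,-0.03],[-0.019,0,0]],
    [[0,-0.0036,-0.04],[-0.0255,0,0]],
    [[0,-0.005,-0.05],[-0.032,0,0]],
    [[0,-0.0066,-0.06],[-0.038,0,0]],
    [[0,-0.0085,-0.07],[-0.0445,0,0]],
    [[0,-0.0104,-0.079],[-0.051,0,0]],
    [[0,-0.0104,-0.079],[-0.051,0,0]],
  ],
)

```text
clock: 17.02
tool_pos: [0.5207, -0.2564, 0.1088]
eef_rot: [0.003, 0.997, 0.079, -0.001]
contact_force: [-1.1, -1.2, -2.2]
opening: 0.052
finger_force: 30.0
```

Run:
```python
from h import *
from plant import *
s=get_state();print(s["contact_force"],s["moment"],s["tool_pos"])
e=snapshot("side");np.savez("pics/s5.npz",**e)
f=snapshot("scene")
cv2.imwrite("pics/m5.png",np.hstack([cv2.resize(e["img"][95:185,200:320],(390,300),interpolation=2),cv2.resize(f["img"][180:280,170:300],(390,300),interpolation=2)]))
```

```text
[-1.06241671 -1.17555179 -2.15845224] [-0.24530489 -0.14238325 -0.04298682] [ 0.5206811  -0.25639486  0.10878561]
```

View pics/m5.png

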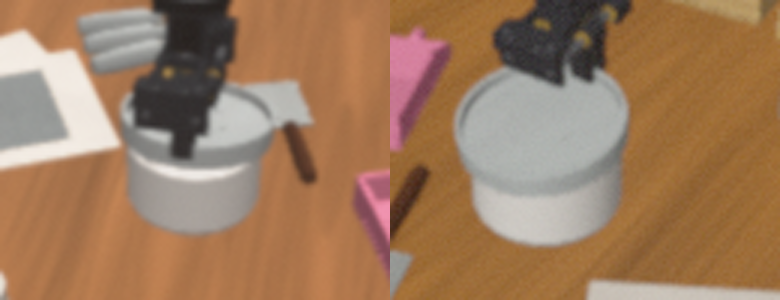

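The lid's near edge is up and the far edge appears seated. To be sure of contact, I'll lower slightly until I feel force.

>>> send_rows(
  targets=[
    [[0,0,0.005],[0,0,0]],
    [[0,0,0.01],[0,0,0]],
    [[0,0,0.01],[0,0,0]],
  ],
)

```text
clock: 17.5
tool_pos: [0.5207, -0.2551, 0.1058]
eef_rot: [0.002, 0.997, 0.079, -0.001]
contact_force: [0.0, 0.0, 0.2]
opening: 0.056
finger_force: 30.0
```

>>> send_rows(
  targets=[
    [[0,0,0.005],[0,0,0]],
    [[0,0,0.008],[0,0,0]],
    [[0,0,0.008],[0,0,0]],
  ],
)

```text
clock: 17.88
tool_pos: [0.5207, -0.2547, 0.1035]
eef_rot: [0.002, 0.997, 0.079, -0.001]
contact_force: [-0.4, 0.5, 0.9]
opening: 0.055
finger_force: 30.2
```

Run:
```python
from h import *
from plant import *
s=get_state();print(s["contact_force"],s["tool_pos"])
P=np.array(s["tool_pos"]);r=R.from_quat(s["eef_rot"])
up=(P+[0,0,.03],r)
# lid origin with level tool at x: TCP-(0,.078,.0155)
M=((.521,-.2505,.128),Rt(180));N=((.51,-.037,.128),Rt(180));D=((.51,-.037,.022),Rt(180))
rows([up,M]);rows([N,D],M)
```

```text
[-0.35298741  0.53416131  0.85646168] [ 0.52072653 -0.25471139  0.10351369]
[0.0003, 0.0158, -0.0988] [0.0, 0.0, 0.0] rows>=0.5
[-0.0006, 0.0267, -0.0784] [0.0504, -0.0008, -0.0012] rows>=0.8
[0.0367, 0.7117, 0.0] [0.0, 0.0, 0.0] rows>=3.4
[0.0367, 0.7117, 0.3533] [0.0, 0.0, 0.0] rows>=3.8
```

>>> send_rows(
  targets=[
    [[0,0.008,-0.05],[0,0,0]],
    [[0,0.016,-0.099],[0,0,0]],
    [[0,0.02,-0.09],[0.025,0,0]],
    [[0,0.027,-0.078],[0.05,0,0]],
    [[0,0.027,-0.078],[0.05,0,0]],
  ],
)

```text
clock: 18.5
tool_pos: [0.5214, -0.2485, 0.1295]
eef_rot: [-0.0, 1.0, 0.001, -0.001]
contact_force: [0.1, 0.4, -2.0]
opening: 0.053
finger_force: 30.1
```

>>> send_rows(
  targets=[
    [[0,0.08,0],[0,0,0]],
    [[0.01,0.2,0],[0,0,0]],
    [[0.02,0.34,0],[0,0,0]],
    [[0.03,0.48,0],[0,0,0]],
    [[0.037,0.6,0],[0,0,0]],
    [[0.037,0.68,0],[0,0,0]],
    [[0.037,0.71,0],[0,0,0]],
    [[0.037,0.71,0.1],[0,0,0]],
    [[0.037,0.71,0.2],[0,0,0]],
    [[0.037,0.71,0.29],[0,0,0]],
    [[0.037,0.71,0.33],[0,0,0]],
    [[0.037,0.71,0.33],[0,0,0]],
  ],
)

```text
clock: 20.0
tool_pos: [0.5102, -0.0382, 0.0287]
eef_rot: [0.003, 1.0, 0.0, -0.002]
contact_force: [0.4, 0.2, -0.8]
opening: 0.05
finger_force: 30.0
```

Run:
```python
from h import *
from plant import *
e=snapshot("side");f=snapshot("scene");w=wrist("w6")
cv2.imwrite("pics/m6.png",np.hstack([cv2.resize(e["img"][120:250,170:340],(390,300),interpolation=2),cv2.resize(f["img"][130:270,170:350],(390,300),interpolation=2)]))
np.savez("pics/s6.npz",**e);np.savez("pics/c6.npz",**f)
```

```text
(no output)
```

View pics/m6.png

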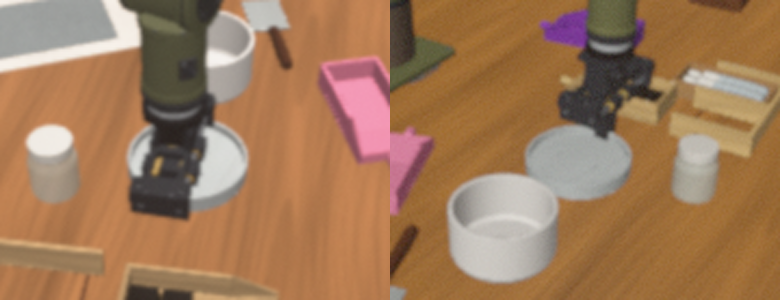

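The dish is open and the lid hangs level just above the bench. That was my tenth picture, so I work from numbers from here. Lowering until touch.

>>> send_rows(
  targets=[
    [[0,0,0.015],[0,0,0]],
    [[0,0,0.025],[0,0,0]],
    [[0,0,0.035],[0,0,0]],
    [[0,0,0.042],[0,0,0]],
    [[0,0,0.042],[0,0,0]],
  ],
)

```text
clock: 20.78
tool_pos: [0.5102, -0.0374, 0.0164]
eef_rot: [0.002, 1.0, 0.0, -0.002]
contact_force: [-0.2, 0.6, -1.1]
opening: 0.058
finger_force: 30.0
```

>>> send_rows(
  targets=[
    [[0,0,0.005],[0,0,0]],
    [[0,0,0.01],[0,0,0]],
    [[0,0,0.01],[0,0,0]],
  ],
)

```text
clock: 21.15
tool_pos: [0.5104, -0.0373, 0.0156]
eef_rot: [0.002, 1.0, -0.0, -0.001]
contact_force: [-3.5, -2.0, 16.7]
opening: 0.053
finger_force: 30.0
```

>>> send_rows(
  targets=[
    [[0,0,-0.006],[0,0,0]],
    [[0,0,-0.006],[0,0,0]],
  ],
)

```text
clock: 21.4
tool_pos: [0.5104, -0.0374, 0.0156]
eef_rot: [0.002, 1.0, 0.0, -0.001]
contact_force: [-0.3, -0.4, 5.3]
opening: 0.055
finger_force: 30.0
```

>>> send_rows(
  targets=[
    [[0,0,0],[0,0,0]],
    [[0,0,0],[0,0,0]],
    [[0,0,0],[0,0,0]],
    [[0,0,-0.1],[0,0,0]],
    [[0,0,-0.25],[0,0,0]],
    [[0,0,-0.5],[0,0,0]],
    [[0,0,-0.6],[0,0,0]],
    [[0,0,-0.6],[0,0,0]],
    [[0,0,-0.6],[0,0,0]],
  ],
  fingers=0.3,
)

```text
clock: 22.52
tool_pos: [0.5102, -0.0383, 0.1945]
eef_rot: [0.002, 1.0, -0.0, -0.002]
contact_force: [-0.3, -0.2, 0.1]
opening: 0.302
finger_force: 0.0
```

```bash
cat >> h.py <<'E'
def hullc(d,box,z,**k):
    """centre and radii by hull extremes in x and y on plane z"""
    c=cv2.convexHull(blob(d,box,**k).astype(np.float32))[:,0];P=np.array([onz(d,u,v,z)[:2] for u,v in c])
    return (P.max(0)+P.min(0))/2,np.ptp(P,0)/2
E
python3 - <<'E'
from h import *
from plant import *
s=get_state();print(s["tool_pos"],np.round(s["q"],3))
d=wrist("w7");e=snapshot("scene");np.savez("pics/c7.npz",**e)
S=snapshot("side");np.savez("pics/s7.npz",**S)
print("proj lid",proj(d,(.51,-.115,.025)),proj(d,(.454,.116,.04)))
h=cv2.cvtColor(d["img"],cv2.COLOR_BGR2HSV);m=((h[...,1]<45)&(h[...,2]>120)).astype(np.uint8)
n,_,st,ce=cv2.connectedComponentsWithStats(m)
print([(st[i].tolist()) for i in range(1,n) if st[i][4]>300])
for n,D in(("scene",e),("side",S)):
  h=cv2.cvtColor(D["img"],cv2.COLOR_BGR2HSV);m=((h[...,1]<60)&(h[...,2]>110)).astype(np.uint8)
  k,_,st,ce=cv2.connectedComponentsWithStats(m);print(n,[(st[i].tolist()) for i in range(1,k) if st[i][4]>150],"dish",proj(D,(.521,-.33,.078)),"lid",proj(D,(.51,-.115,.02)))
E
```

```text
[ 0.51016906 -0.03828775  0.19447403] [ 0.624  0.862 -1.165  1.922  0.938  1.044  0.599]
proj lid [186.7396961  172.89276618] [401.25168454 123.56049404]
[[117, 99, 140, 136, 14477], [0, 120, 71, 136, 5293], [439, 184, 68, 109, 4790], [40, 324, 55, 46, 1636], [211, 324, 50, 25, 1006]]
scene [[276, 0, 97, 103, 7428], [211, 29, 30, 86, 616], [285, 104, 21, 15, 165], [229, 138, 283, 246, 36357], [305, 162, 40, 15, 294], [196, 192, 85, 70, 3461], [301, 193, 21, 32, 546], [19, 236, 43, 50, 1280], [142, 257, 35, 32, 616], [170, 308, 59, 45, 1735], [0, 339, 55, 45, 1064]] dish [221.15663513 225.35839132] lid [256.53004368 205.41533846]
side [[0, 0, 242, 349, 46272], [261, 0, 159, 116, 10965], [435, 0, 77, 108, 4760], [254, 119, 42, 46, 998], [226, 173, 52, 42, 1725], [182, 174, 21, 33, 561], [155, 269, 65, 30, 1379]] dish [258.69739758 135.60838574] lid [249.92497622 191.30999448]
```

The lid was released at bench height. Before tipping, I'll check which tray heading leaves room in the joint ranges. For that I fit a simple z-y-z-y-z-y-z arm model to the joint and pose readings so far.

```bash
cat > kin.py <<'E'
from h import *
import itertools
D=[([1.225,.690,-.195,1.566,.157,.902,-.215],(.231,-.58,.238),(.982,.189,0,-.001)),
([-.334,.931,-.04,2.191,.786,.043,-2.654],(.4422,.1172,.0116),(1,.03,-.005,.001)),
([.249,.946,-1.069,2.118,1.17,.882,.004],(.4507,.1177,.1116),(.005,1,-.001,-.002)),
([.42,.768,-1.193,2.097,.919,.95,.33],(.4378,.0761,.2079),(-.029,1,-.001,0)),
([1.063,.885,-1.226,1.761,.904,1.187,1.138],(.4839,-.2733,.2282),(-.003,1,-.001,-.001)),
([.624,.862,-1.165,1.922,.938,1.044,.599],(.5102,-.0383,.1945),(.002,1,0,-.002))]
def fk(q,s,p):
    # p: c1,c7,d1,d3,d5,d7,a
    rz=lambda a:R.from_rotvec([0,0,a]);ry=lambda a:R.from_rotvec([0,a,0])
    r=rz(s[0]*q[0]+p[0]);x=np.array([0,0,p[2]])
    r=r*ry(q[1])*rz(s[1]*q[2]);x=x+r.apply([p[6],0,p[3]])
    r=r*ry(q[3])*rz(s[2]*q[4]);x=x+r.apply([p[7],0,p[4]])
    r=r*ry(q[5])*rz(s[3]*q[6]+p[1]);return x+r.apply([0,0,p[5]]),r
def fit():
    best=None
    for s in itertools.product((1,-1),repeat=4):
        def f(p):
            o=[]
            for q,x,t in D:
                X,r=fk(q,s,p);o+=list((X-x)*5)+list((r.inv()*R.from_quat(t)).as_rotvec())
            return o
        for c in(0,1.57,3.14,-1.57):
          for c1 in (0,1.57,3.14):
            b=least_squares(f,[c1,c,.33,.4,.35,.25,0,0])
            if best is None or b.cost<best[0]: best=(b.cost,s,b.x)
    return best
LO=np.array([-3.01,-.46,-1.47,.13,-1,.04,-2.66]);HI=np.array([3.01,2.08,1.51,2.56,4.14,2.09,2.66])
def ik(pos,r,q0,s,p,m=.05):
    f=lambda q:np.r_[(fk(q,s,p)[0]-pos)*20,(fk(q,s,p)[1].inv()*r).as_rotvec()*5,(q-q0)*.02]
    b=least_squares(f,np.clip(q0,LO+m+.01,HI-m-.01),bounds=(LO+m,HI-m));X,rr=fk(b.x,s,p);return b.x,np.linalg.norm(X-pos),(rr.inv()*r).magnitude()
E
cat > plan.py <<'E'
from kin import *
np.set_printoptions(precision=2,suppress=True)
G=np.array([-.012,-.043,.028]);LIP=np.array([-.09,0,.018]);DISH=np.array([.521,-.33,0])
def tip(yaw,th,lip):
    rt=R.from_euler("z",yaw,degrees=True)*R.from_euler("y",-th,degrees=True)
    return lip+rt.apply(G-LIP),rt*Rt(180)
if __name__=="__main__":
    c,s,p=fit();print(c,s,p.round(3));np.savez("kin.npz",s=s,p=p)
    q0=np.array(D[-1][0])
    for yaw in range(-180,180,30):
        u=np.array([np.cos(np.radians(yaw)),np.sin(np.radians(yaw)),0]);q=q0;o=[]
        for th in(0,20,40,55):
            q,e,a=ik(*tip(yaw,th,DISH+.015*u+[0,0,.107]),q,s,p);o.append((round(e*1e3,1),round(a,3)))
        print(yaw,o,q)
E
python3 plan.py
```

```text
0.0029354720910896265 (-1, -1, -1, -1) [-0.07  1.51 -1.65  0.57  0.37 -1.67 -0.02  0.02]
-180 [(np.float64(0.0), 0.0), (np.float64(0.0), 0.0), (np.float64(0.0), 0.0), (np.float64(7.6), 0.204)] [ 2.83  0.83 -1.42  0.18  1.63  1.58  1.14]
-150 [(np.float64(0.0), 0.0), (np.float64(0.0), 0.0), (np.float64(4.2), 0.113), (np.float64(12.8), 0.344)] [ 2.21  1.   -1.42  0.18  1.73  1.59  1.02]
-120 [(np.float64(0.0), 0.0), (np.float64(0.0), 0.001), (np.float64(10.4), 0.278), (np.float64(19.0), 0.509)] [ 1.74  1.16 -1.42  0.18  1.71  1.6   1.02]
-90 [(np.float64(0.0), 0.0), (np.float64(4.0), 0.107), (np.float64(15.7), 0.419), (np.float64(24.5), 0.657)] [ 1.33  1.27 -1.42  0.18  1.64  1.59  1.1 ]
-60 [(np.float64(0.0), 0.0), (np.float64(6.8), 0.183), (np.float64(19.1), 0.512), (np.float64(28.3), 0.758)] [ 0.93  1.34 -1.42  0.18  1.52  1.59  1.24]
-30 [(np.float64(0.0), 0.0), (np.float64(7.9), 0.211), (np.float64(20.3), 0.544), (np.float64(29.6), 0.792)] [ 0.53  1.36 -1.42  0.18  1.38  1.58  1.41]
0 [(np.float64(0.0), 0.0), (np.float64(7.0), 0.188), (np.float64(19.1), 0.511), (np.float64(28.1), 0.753)] [ 0.14  1.33 -1.42  0.18  1.24  1.57  1.58]
30 [(np.float64(0.0), 0.0), (np.float64(4.3), 0.116), (np.float64(15.6), 0.417), (np.float64(24.3), 0.65)] [-0.25  1.25 -1.42  0.18  1.12  1.55  1.72]
60 [(np.float64(0.0), 0.0), (np.float64(0.1), 0.003), (np.float64(10.3), 0.276), (np.float64(18.7), 0.501)] [-0.66  1.13 -1.42  0.18  1.03  1.54  1.8 ]
90 [(np.float64(0.0), 0.0), (np.float64(0.0), 0.0), (np.float64(4.2), 0.111), (np.float64(12.6), 0.337)] [-1.12  0.99 -1.42  0.18  1.    1.53  1.79]
120 [(np.float64(2.4), 0.053), (np.float64(0.0), 0.0), (np.float64(0.0), 0.0), (np.float64(7.5), 0.2)] [-1.74  0.82 -1.42  0.18  1.09  1.53  1.65]
150 [(np.float64(8.7), 0.144), (np.float64(5.6), 0.089), (np.float64(9.3), 0.125), (np.float64(23.0), 0.349)] [-0.66 -0.41 -1.42  1.75 -0.85  1.01  2.32]
```

The model is degenerate along base height and tool length, because the tool pointed down in every reading. I'll fix the tool length at plausible values.

```bash
cat > p2.py <<'E'
from plan import *
def run(d7):
    s=(-1,-1,-1,-1)
    full=lambda p:np.r_[p[:5],d7,p[5:]]
    def f(p):
        o=[]
        for q,x,t in D:
            X,r=fk(q,s,full(p));o+=list((X-x)*5)+list((r.inv()*R.from_quat(t)).as_rotvec())
        return o
    b=least_squares(f,[-.07,1.51,.3,.4,.37,0,0]);return b.cost,s,full(b.x)
if __name__=="__main__":
    for d7 in(.2,.28,.36):
        c,s,p=run(d7);print("D7",d7,c,p.round(3))
        for yaw in range(-180,180,30):
            u=np.array([np.cos(np.radians(yaw)),np.sin(np.radians(yaw)),0]);q=np.array(D[-1][0]);o=[]
            for th in(0,20,40,55):
                q,e,a=ik(*tip(yaw,th,DISH+.015*u+[0,0,.107]),q,s,p);o.append((int(e*1e3),round(a,2)))
            print(yaw,*o,q)
E
python3 p2.py
```

```text
D7 0.2 0.005187662196786789 [-0.07  1.5   0.22  0.57  0.36  0.2  -0.01  0.01]
-180 (0, 0.0) (0, 0.0) (0, 0.0) (0, 0.0) [ 0.25  0.96  0.21  1.42  0.25  1.64 -1.22]
-150 (0, 0.0) (0, 0.0) (0, 0.0) (0, 0.0) [ 0.21  0.89  0.16  1.61  0.62  1.36 -1.06]
-120 (0, 0.0) (0, 0.0) (0, 0.0) (0, 0.0) [ 0.29  0.83 -0.01  1.81  1.12  1.12 -1.09]
-90 (0, 0.0) (0, 0.0) (0, 0.0) (0, 0.0) [ 0.57  0.81 -0.38  2.    1.73  1.13 -1.14]
-60 (0, 0.0) (0, 0.0) (0, 0.0) (0, 0.0) [ 0.95  0.94 -0.89  2.09  2.22  1.22 -0.84]
-30 (0, 0.0) (0, 0.0) (0, 0.0) (0, 0.0) [ 1.23  1.19 -1.33  2.07  2.4   1.07 -0.19]
0 (0, 0.0) (0, 0.0) (0, 0.0) (0, 0.0) [ 1.3   1.28 -1.42  1.93  2.14  0.59  0.48]
30 (0, 0.0) (0, 0.0) (0, 0.0) (0, 0.0) [ 1.28  1.31 -1.42  1.7   0.94  0.47  1.97]
60 (0, 0.0) (0, 0.0) (0, 0.0) (6, 0.07) [ 1.2   1.33 -1.42  1.54  0.51  0.87  2.61]
90 (0, 0.0) (5, 0.04) (24, 0.23) (31, 0.38) [ 1.09  1.31 -1.42  1.5   0.52  1.2   2.61]
120 (19, 0.13) (47, 0.33) (66, 0.53) (50, 0.66) [ 0.97  1.35 -1.42  1.42  0.43  1.67  2.61]
150 (31, 0.23) (75, 0.53) (121, 0.84) (155, 1.07) [ 0.52  0.8  -0.19  2.27  1.9   0.09
[... 1526 characters left out ...]
26 -1.45]
-60 (0, 0.0) (0, 0.0) (0, 0.0) (0, 0.0) [ 0.78  1.09 -0.9   2.42  2.23  1.62 -1.21]
-30 (0, 0.0) (0, 0.0) (0, 0.0) (0, 0.0) [ 1.26  1.36 -1.34  2.45  2.58  1.44 -0.36]
0 (0, 0.0) (0, 0.0) (0, 0.0) (0, 0.0) [ 1.52  1.42 -1.42  2.21  2.37  0.68  0.41]
30 (0, 0.0) (0, 0.0) (0, 0.0) (0, 0.0) [ 1.51  1.43 -1.42  1.79  0.91  0.53  2.19]
60 (0, 0.0) (0, 0.0) (1, 0.02) (14, 0.18) [ 1.36  1.4  -1.42  1.55  0.64  0.94  2.61]
90 (0, 0.0) (11, 0.11) (33, 0.33) (44, 0.49) [ 1.19  1.35 -1.42  1.46  0.67  1.24  2.61]
120 (13, 0.11) (43, 0.37) (70, 0.62) (80, 0.78) [ 1.    1.34 -1.42  1.4   0.71  1.56  2.61]
150 (21, 0.2) (58, 0.52) (96, 0.85) (124, 1.1) [ 0.51  0.76 -0.16  2.28  1.93  0.09  2.61]
```

Tray heading around -100° keeps every joint mid-range for any plausible tool length. Re-grasping the tray.

Run:
```python
from h import *
A=((.4455,.0765,.09),Rt(183.4));B=((.4455,.0765,.028),Rt(183.4))
rows([A,B])
```

```text
[0.2141, 0.3805, 0.3477] [0.0002, -0.0018, -0.0201] rows>=2.7
[0.2129, 0.3803, 0.5543] [0.0002, -0.0018, -0.0201] rows>=3.4
```

>>> send_rows(
  targets=[
    [[0.214,0.38,0.1],[0,-0.001,-0.02]],
    [[0.214,0.38,0.1],[0,-0.001,-0.02]],
    [[0.214,0.38,0.348],[0,-0.001,-0.02]],
    [[0.214,0.38,0.348],[0,-0.001,-0.02]],
    [[0.214,0.38,0.348],[0,-0.001,-0.02]],
    [[0.214,0.38,0.5],[0,-0.001,-0.02]],
    [[0.214,0.38,0.554],[0,-0.001,-0.02]],
    [[0.214,0.38,0.554],[0,-0.001,-0.02]],
  ],
  fingers=0.35,
)

```text
clock: 23.68
tool_pos: [0.4463, 0.0765, 0.029]
eef_rot: [-0.029, 1.0, 0.0, -0.001]
contact_force: [-0.2, -1.5, 1.4]
opening: 0.35
finger_force: 0.0
```

>>> send_rows(
  targets=[
    [[0,0,0],[0,0,0]],
    [[0,0,0],[0,0,0]],
    [[0,0,0],[0,0,0]],
    [[0,0,0],[0,0,0]],
  ],
  fingers=0,
  newtons=55,
)

```text
clock: 24.18
tool_pos: [0.447, 0.0767, 0.0301]
eef_rot: [-0.029, 1.0, 0.0, 0.001]
contact_force: [-0.6, -0.7, 6.8]
opening: 0.065
finger_force: 55.0
```

>>> send_rows(
  targets=[
    [[0,0,-0.03],[0,0,0]],
    [[0,0,-0.08],[0,0,0]],
    [[0,0,-0.16],[0,0,0]],
    [[0,0,-0.26],[0,0,0]],
    [[0,0,-0.38],[0,0,0]],
    [[0,0,-0.5],[0,0,0]],
    [[0,0,-0.58],[0,0,0]],
    [[0,0,-0.6],[0,0,0]],
  ],
)

```text
clock: 25.18
tool_pos: [0.4465, 0.0765, 0.2105]
eef_rot: [-0.029, 1.0, 0.0, 0.001]
contact_force: [-0.9, -0.5, -2.7]
opening: 0.06
finger_force: 55.1
```

Run:
```python
from h import *
from plant import *
s=get_state();print(s["contact_force"],s["moment"],np.round(s["q"],2))
e=snapshot("side");f=snapshot("scene");np.savez("pics/s8.npz",**e);np.savez("pics/c8.npz",**f)
# predicted lip/rear-top corners in side & dark blob (ends) position
P=np.array(s["tool_pos"]);rt=R.from_quat(s["eef_rot"])*Rt(180).inv();G=np.array([-.012,-.043,.028])
for n,D in(("side",e),("scene",f)):
  h=cv2.cvtColor(D["img"],cv2.COLOR_BGR2HSV);u,v=proj(D,P+rt.apply([.035,0,.017]-G))
  x,y=int(u),int(v);sub=(D["img"].max(2)<60)[y-40:y+40,x-50:x+50].astype(np.uint8)
  k,_,st,ce=cv2.connectedComponentsWithStats(sub);print(n,(x,y),[(st[i].tolist(),(ce[i]+[x-50,y-40]).round(1).tolist()) for i in range(1,k) if st[i][4]>40])
```

```text
[-0.920891   -0.50329564 -2.67637241] [-0.10850249 -0.09442449 -0.00041065] [ 0.41  0.76 -1.17  2.07  0.9   0.94  0.37]
side (239, 207) [([33, 20, 54, 29, 780], [247.0, 200.8])]
scene (288, 130) [([15, 0, 39, 39, 468], [270.2, 105.4])]
```

Run:
```python
from h import *
from plant import *
e=load("s8");s=get_state()
P=np.array(s["tool_pos"]);rt=R.from_quat(s["eef_rot"])*Rt(180).inv();G=np.array([-.012,-.043,.029])
h=cv2.cvtColor(e["img"],cv2.COLOR_BGR2HSV)
a=load("s3");ha=cv2.cvtColor(a["img"],cv2.COLOR_BGR2HSV)
print("tray",ha[248,270],ha[250,240],"table",ha[300,330],ha[220,330])
pts={"knobend":[-.118,0,.009],"lipL":[-.09,.046,.018],"lipR":[-.09,-.046,.018],"rearTopL":[.09,.046,.04],"rearTopR":[.09,-.046,.04],"bottomrearL":[.09,.046,0]}
for n,q in pts.items(): print(n,proj(e,P+rt.apply(np.array(q)-G)).round(1))
for smax in(120,135,150):
  m=((h[...,1]<smax)&(h[...,1]>60)&(h[...,0]<25)&(h[...,2]>90)).astype(np.uint8)
  k,l,st,ce=cv2.connectedComponentsWithStats(m)
  for i in range(1,k):
    if st[i][4]>300:
      ys,xs=np.where(l==i);j=xs.argmax();g=xs.argmin();t=ys.argmax();print(smax,st[i].tolist(),"R",(xs[j],ys[j]),"L",(xs[g],ys[g]),"B",(xs[t],ys[t]))
```

```text
tray [ 16 107 171] [14 94 65] table [ 13 146 178] [ 13 146 195]
knobend [305.9 217.6]
lipL [293.1 229.4]
lipR [294.8 199.3]
rearTopL [211.  214.2]
rearTopR [219.1 185.3]
bottomrearL [212.1 226.1]
120 [0, 76, 310, 274, 3154] R (np.int64(309), np.int64(216)) L (np.int64(0), np.int64(349)) B (np.int64(0), np.int64(349))
120 [138, 223, 86, 88, 2989] R (np.int64(223), np.int64(272)) L (np.int64(138), np.int64(293)) B (np.int64(187), np.int64(310))
120 [169, 375, 84, 9, 524] R (np.int64(252), np.int64(381)) L (np.int64(169), np.int64(383)) B (np.int64(169), np.int64(383))
135 [0, 76, 310, 275, 3734] R (np.int64(309), np.int64(215)) L (np.int64(0), np.int64(349)) B (np.int64(0), np.int64(350))
135 [137, 223, 88, 89, 3339] R (np.int64(224), np.int64(271)) L (np.int64(137), np.int64(293)) B (np.int64(188), np.int64(311))
135 [169, 374, 84, 10, 595] R (np.int64(252), np.int64(375)) L (np.int64(169), np.int64(380)) B (np.int64(169), np.int64(383))
150 [0, 76, 512, 308, 94704] R (np.int64(511), np.int64(181)) L (np.int64(0), np.int64(349)) B (np.int64(5), np.int64(383))
```

The knob end appears at (309,215) against a predicted (306,218), so the tray hangs level. Computing the carry and tip waypoints.

Run:
```python
from h import *
from plant import get_state
G=np.array([-.012,-.043,.029]);LIP=np.array([-.09,0,.018]);DISH=np.array([.521,-.330,0])
def tip(yaw,th,lip):
    rt=R.from_euler("z",yaw,degrees=True)*R.from_euler("y",-th,degrees=True)
    return lip+rt.apply(G-LIP),rt*Rt(180)
u=lambda y:np.array([np.cos(np.radians(y)),np.sin(np.radians(y)),0])
lip=DISH+.015*u(-100)
s=get_state();st=(np.array(s["tool_pos"]),R.from_quat(s["eef_rot"]))
end=tip(-100,0,lip+[0,0,.175]);print(end[0])
mid=(np.array([.47,-.12,.205]),Rt(180-50))
rows([mid],st);rows([end],mid)
print("tips from end")
rows([tip(-100,t,lip+[0,0,z]) for t,z in[(8,.155),(15,.14),(22,.125),(30,.115),(38,.11),(46,.11),(54,.11)]],end)
```

```text
[ 0.46250399 -0.41412025  0.186     ]
[-0.0409, -0.6574, 0.0142] [0.0001, 0.0, 0.2965] rows>=5.0
[-0.735, -0.6493, 0.0633] [0.0, -0.0, 0.2778] rows>=4.7
tips from end
[0.0076, 0.0, 0.0308] [0.0, -0.0444, -0.0] rows>=0.7
[0.0183, 0.0, 0.0506] [0.0, -0.0833, -0.0] rows>=1.4
[0.0327, -0.0, 0.0719] [0.0, -0.1222, 0.0] rows>=2.1
[0.0532, -0.0, 0.0749] [0.0, -0.1667, -0.0] rows>=2.8
[0.0777, 0.0, 0.0644] [0.0, -0.2111, -0.0] rows>=3.6
[0.1058, -0.0, 0.0408] [0.0, -0.2556, -0.0] rows>=4.3
[0.1368, -0.0, 0.0214] [0.0, -0.3, -0.0] rows>=5.0
```

>>> send_rows(
  targets=[
    [[-0.004,-0.06,0.001],[0,0,0.027]],
    [[-0.009,-0.15,0.003],[0,0,0.07]],
    [[-0.015,-0.25,0.005],[0,0,0.113]],
    [[-0.021,-0.35,0.007],[0,0,0.158]],
    [[-0.028,-0.46,0.01],[0,0,0.205]],
    [[-0.035,-0.56,0.012],[0,0,0.252]],
    [[-0.041,-0.657,0.014],[0,0,0.296]],
  ],
)

```text
clock: 26.15
tool_pos: [0.4691, -0.1221, 0.2037]
eef_rot: [0.426, 0.905, -0.0, -0.001]
contact_force: [1.1, -0.5, -3.5]
opening: 0.059
finger_force: 55.1
```

>>> send_rows(
  targets=[
    [[-0.11,-0.1,0.01],[0,0,0.042]],
    [[-0.22,-0.195,0.019],[0,0,0.083]],
    [[-0.33,-0.29,0.028],[0,0,0.125]],
    [[-0.44,-0.39,0.038],[0,0,0.166]],
    [[-0.55,-0.486,0.047],[0,0,0.208]],
    [[-0.65,-0.574,0.056],[0,0,0.246]],
    [[-0.71,-0.627,0.061],[0,0,0.268]],
    [[-0.735,-0.649,0.063],[0,0,0.278]],
    [[-0.735,-0.649,0.063],[0,0,0.278]],
  ],
)

```text
clock: 27.28
tool_pos: [0.4623, -0.4136, 0.1848]
eef_rot: [0.766, 0.643, 0.0, -0.001]
contact_force: [0.2, 1.2, -4.1]
opening: 0.058
finger_force: 55.1
```

Run:
```python
from h import *
from plant import *
s=get_state();print(np.round(s["q"],2),s["contact_force"],R.from_quat(s["eef_rot"]).as_euler("ZYX",degrees=True))
e=snapshot("scene")
P=np.array(s["tool_pos"]);rt=R.from_quat(s["eef_rot"])*Rt(180).inv();G=np.array([-.012,-.043,.029])
for q in([-.118,0,.009],[-.09,.046,.018],[-.09,-.046,.018]):
    w=P+rt.apply(np.array(q)-G);print(w.round(3),proj(e,w).round(1))
np.savez("pics/c9.npz",**e)
```

```text
[ 1.04  0.84 -0.73  1.61  0.65  0.95 -0.09] [ 0.227748    1.17506463 -4.12919976] [ 7.99794378e+01 -1.00162997e-01 -1.79895177e+02]
[ 0.523 -0.317  0.165] [224.1 197.8]
[ 0.564 -0.352  0.174] [228.8 206. ]
[ 0.473 -0.336  0.174] [205.  192.7]
```

>>> send_rows(
  targets=[
    [[0.004,0,0.015],[0,-0.022,0]],
    [[0.0076,0,0.031],[0,-0.0444,0]],
    [[0.0183,0,0.0506],[0,-0.0833,0]],
    [[0.0327,0,0.072],[0,-0.122,0]],
    [[0.0532,0,0.075],[0,-0.1667,0]],
    [[0.0532,0,0.075],[0,-0.1667,0]],
    [[0.0777,0,0.0644],[0,-0.211,0]],
    [[0.0777,0,0.0644],[0,-0.211,0]],
    [[0.1058,0,0.041],[0,-0.2556,0]],
    [[0.1058,0,0.041],[0,-0.2556,0]],
    [[0.1368,0,0.0214],[0,-0.3,0]],
    [[0.1368,0,0.0214],[0,-0.3,0]],
  ],
)

```text
clock: 28.82
tool_pos: [0.4712, -0.372, 0.1778]
eef_rot: [0.683, 0.575, -0.346, 0.289]
contact_force: [0.7, -0.5, -2.3]
opening: 0.058
finger_force: 55.0
```

```bash
cat > chk.py <<'E'
from h import *
from plant import *
s=get_state();print(s["clock"],np.round(s["q"],2),s["contact_force"],s["finger_force"])
P=np.array(s["tool_pos"]);rt=R.from_quat(s["eef_rot"])*Rt(180).inv();G=np.array([-.012,-.043,.029])
print("lip",P+rt.apply([-.09,0,.018]-G),"pitch",np.degrees(np.arcsin(rt.as_matrix()[2,0])))
for n in("scene","side"):
  e=snapshot(n);np.savez(f"pics/{n}_{int(s['clock']*100)}.npz",**e)
  c=proj(e,(.521,-.33,.03));x,y=c.astype(int);m=np.zeros((384,512),np.uint8);m[y-70:y+50,x-60:x+60]=(e["img"].max(2)<62)[y-70:y+50,x-60:x+60]
  k,_,st,ce=cv2.connectedComponentsWithStats(m);print(n,"dish floor at",c.round(),[(st[i].tolist()) for i in range(1,k) if st[i][4]>15],"tray rear",proj(e,P+rt.apply([.04,0,.01]-G)).round())
E
python3 chk.py
```

```text
28.825 [ 0.22  0.88 -0.16  1.99  1.37  1.09 -1.26] [ 0.7010366  -0.54348656 -2.3192983 ] 55.03670811653137
lip [ 0.51981769 -0.3424161   0.10837796] pitch 53.56675453571301
scene dish floor at [221. 239.] [[193, 168, 6, 5, 17], [199, 168, 25, 25, 265], [228, 170, 19, 24, 247], [217, 226, 25, 13, 139]] tray rear [193. 201.]
side dish floor at [258. 147.] [[257, 85, 45, 32, 642]] tray rear [269.  88.]
```

Run:
```python
from h import *
G=np.array([-.012,-.043,.029]);LIP=np.array([-.09,0,.018]);lip=np.array([.5195,-.343,.11])
def tip(yaw,th,lip):
    rt=R.from_euler("z",yaw,degrees=True)*R.from_euler("y",-th,degrees=True)
    return lip+rt.apply(G-LIP),rt*Rt(180)
rows([tip(-100,61,lip),tip(-100,68,lip+[0,0,.003])])
d=wrist("w10")
for q in([.03,0,.005],[.06,0,.005],[.0,0,.005],[.03,.03,.005],[.08,0,.02],[-.05,0,.01]):
    from plant import get_state
    s=get_state();P=np.array(s["tool_pos"]);rt=R.from_quat(s["eef_rot"])*Rt(180).inv()
    x=proj(d,P+rt.apply(np.array(q)-G));i=x.astype(int);print(q,x.round(),d["img"][i[1],i[0]] if 0<=i[1]<384 and 0<=i[0]<512 else None)
```

```text
[0.0127, 0.0016, -0.0392] [-0.0006, -0.0401, -0.0003] rows>=0.7
[0.0149, 0.0016, -0.0755] [-0.0006, -0.079, -0.0002] rows>=1.3
[0.03, 0, 0.005] [313. 283.] [40 36 34]
[0.06, 0, 0.005] [310. 317.] [42 41 36]
[0.0, 0, 0.005] [316. 246.] [ 95 136 173]
[0.03, 0.03, 0.005] [355. 283.] [34 29 30]
[0.08, 0, 0.02] [312. 355.] [ 48  97 124]
[-0.05, 0, 0.01] [323. 177.] [ 90 132 169]
```

>>> send_rows(
  targets=[
    [[0.0127,0.001,-0.039],[0,-0.04,0]],
    [[0.0149,0.001,-0.0755],[0,-0.079,0]],
    [[0.0149,0.001,-0.0755],[0,-0.079,0]],
    [[0.0127,0.001,-0.045],[0,-0.06,0]],
    [[0.0149,0.001,-0.0755],[0,-0.079,0]],
    [[0.0149,0.001,-0.0755],[0,-0.079,0]],
  ],
)

```text
clock: 29.72
tool_pos: [0.4741, -0.3536, 0.1894]
eef_rot: [0.635, 0.533, -0.428, 0.359]
contact_force: [0.0, -1.1, -2.7]
opening: 0.062
finger_force: 55.0
```

```bash
python3 chk.py
python3 - <<'E'
from h import *
import glob
e=load(sorted(glob.glob("pics/scene_*.npz"))[-1][5:-4])
# dark pixels within the dish mouth, on ray to z=.02
m=e["img"].max(2)<62
ys,xs=np.where(m[205:262,190:260]);P=np.array([onz(e,x+190,y+205,.03)[:2] for x,y in zip(xs,ys)]);print(len(P),P.min(0),P.max(0))
E
```

```text
29.725 [ 0.07  1.   -0.08  1.98  1.37  1.28 -1.41] [ 0.00699746 -1.09321106 -2.65623097] 55.03262400627136
lip [ 0.51982503 -0.34236734  0.11301098] pitch 67.98663157348837
scene dish floor at [221. 239.] [[211, 168, 21, 16, 167], [237, 168, 17, 25, 245], [217, 226, 25, 13, 157]] tray rear [201. 189.]
side dish floor at [258. 147.] [[266, 99, 32, 26, 432], [252, 116, 12, 24, 125]] tray rear [267.  86.]
157 [ 0.50492228 -0.3350386 ] [ 0.54917045 -0.25765072]
```

Run:
```python
from h import *
G=np.array([-.012,-.043,.029]);LIP=np.array([-.09,0,.018]);lip=np.array([.5195,-.343,0])
def tip(yaw,th,lip):
    rt=R.from_euler("z",yaw,degrees=True)*R.from_euler("y",-th,degrees=True)
    return lip+rt.apply(G-LIP),rt*Rt(180)
E=tip(-100,0,lip+[0,0,.175])
rows([tip(-100,55,lip+[0,0,.125]),tip(-100,30,lip+[0,0,.155]),E])
mid=(np.array([.47,-.12,.20]),Rt(130));rows([mid],E)
G2=(np.array([.447,.0766,.20]),Rt(183.4));rows([G2],mid)
```

```text
[-0.0381, 0.0002, 0.0462] [-0.0002, 0.0726, -0.0004] rows>=1.2
[-0.0966, 0.0003, 0.1172] [-0.0001, 0.2115, -0.0005] rows>=3.6
[-0.0622, 0.0003, 0.1883] [0.0, 0.3782, -0.0005] rows>=6.4
[0.9634, -0.1482, -0.0467] [0.0, 0.0, -0.2778] rows>=4.7
[0.5513, 0.3625, 0.0] [0.0, 0.0, -0.2967] rows>=5.0
```

>>> send_rows(
  targets=[
    [[-0.02,0,0.02],[0,0.036,0]],
    [[-0.038,0,0.046],[0,0.073,0]],
    [[-0.068,0,0.08],[0,0.14,0]],
    [[-0.097,0,0.117],[0,0.2115,0]],
    [[-0.085,0,0.15],[0,0.27,0]],
    [[-0.07,0,0.175],[0,0.33,0]],
    [[-0.062,0,0.188],[0,0.378,0]],
    [[-0.062,0,0.188],[0,0.378,0]],
  ],
)

```text
clock: 30.82
tool_pos: [0.4586, -0.4184, 0.1849]
eef_rot: [0.77, 0.638, -0.003, 0.001]
contact_force: [0.4, 0.0, -3.4]
opening: 0.062
finger_force: 55.1
```

>>> send_rows(
  targets=[
    [[0.1,-0.015,-0.005],[0,0,-0.03]],
    [[0.25,-0.04,-0.012],[0,0,-0.075]],
    [[0.42,-0.065,-0.02],[0,0,-0.12]],
    [[0.6,-0.09,-0.03],[0,0,-0.17]],
    [[0.78,-0.12,-0.038],[0,0,-0.22]],
    [[0.9,-0.14,-0.044],[0,0,-0.26]],
    [[0.963,-0.148,-0.047],[0,0,-0.278]],
    [[0.963,-0.148,-0.047],[0,0,-0.278]],
  ],
)

```text
clock: 31.82
tool_pos: [0.4702, -0.1182, 0.1991]
eef_rot: [0.421, 0.907, -0.002, 0.001]
contact_force: [0.3, -1.0, -3.3]
opening: 0.059
finger_force: 55.1
```

```bash
python3 chk.py
python3 - <<'E'
from h import *
import glob
for n,b in(("scene",(190,205,260,262)),("side",(225,100,295,175))):
  e=load(sorted(glob.glob(f"pics/{n}_*.npz"))[-1][5:-4]);x0,y0,x1,y1=b
  print(n,"mouth px",[proj(e,(.521+.066*a,-.33+.066*c,.078)).round().tolist() for a,c in((1,0),(-1,0),(0,1),(0,-1))])
  for t in(50,70,90):
    m=(e["img"].max(2)<t)[y0:y1,x0:x1].astype(np.uint8);k,_,st,_c=cv2.connectedComponentsWithStats(m);print(t,[(st[i]+[x0,y0,0,0,0]).tolist() for i in range(1,k) if st[i][4]>10])
E
```

```text
31.825 [ 0.66  0.69 -0.85  2.    0.74  0.79  0.07] [ 0.32205994 -0.98047084 -3.27226371] 55.054526925086975
lip [ 0.45277599 -0.03094781  0.18778282] pitch 0.15747773933883225
scene dish floor at [221. 239.] [[217, 225, 25, 15, 173]] tray rear [263. 167.]
side dish floor at [258. 147.] [[255, 85, 28, 9, 128], [243, 92, 60, 37, 828], [231, 118, 19, 22, 139], [277, 122, 7, 7, 37], [260, 127, 15, 21, 215]] tray rear [242. 146.]
scene mouth px [[241.0, 233.0], [203.0, 218.0], [234.0, 214.0], [207.0, 238.0]]
50 [[227, 225, 7, 12, 28], [234, 228, 7, 6, 18]]
70 [[217, 225, 25, 15, 192]]
90 [[216, 224, 26, 16, 219]]
side mouth px [[240.0, 133.0], [278.0, 138.0], [255.0, 147.0], [262.0, 125.0]]
50 [[255, 100, 40, 28, 462], [278, 124, 5, 4, 18], [236, 127, 7, 9, 26], [260, 128, 14, 19, 160]]
70 [[231, 100, 64, 41, 1045], [276, 120, 9, 9, 57], [260, 122, 15, 26, 258]]
90 [[230, 100, 65, 49, 1599], [288, 133, 7, 16, 33]]
```

>>> send_rows(
  targets=[
    [[0.06,0.04,0],[0,0,-0.032]],
    [[0.15,0.1,0],[0,0,-0.08]],
    [[0.26,0.17,0],[0,0,-0.14]],
    [[0.37,0.24,0],[0,0,-0.2]],
    [[0.46,0.3,0],[0,0,-0.25]],
    [[0.53,0.35,0],[0,0,-0.285]],
    [[0.551,0.358,0],[0,0,-0.297]],
    [[0.551,0.358,0.1],[0,0,-0.297]],
    [[0.551,0.358,0.25],[0,0,-0.297]],
    [[0.551,0.358,0.4],[0,0,-0.297]],
    [[0.551,0.358,0.5],[0,0,-0.297]],
    [[0.551,0.358,0.52],[0,0,-0.297]],
  ],
)

```text
clock: 33.42
tool_pos: [0.4452, 0.0752, 0.041]
eef_rot: [-0.03, 1.0, -0.002, -0.002]
contact_force: [0.0, 0.2, -2.8]
opening: 0.057
finger_force: 55.1
```

Run:
```python
from h import *
rows([((.447,.0766,.0295),Rt(183.4))])
```

```text
[-0.0065, 0.0045, 0.0382] [-0.0012, -0.0011, 0.0004] rows>=0.2
```

>>> send_rows(
  targets=[
    [[0,0,0.013],[0,0,0]],
    [[0,0,0.025],[0,0,0]],
    [[0,0,0.034],[0,0,0]],
    [[0,0,0.034],[0,0,0]],
  ],
)

```text
clock: 33.92
tool_pos: [0.4462, 0.0766, 0.0325]
eef_rot: [-0.031, 1.0, -0.001, 0.0]
contact_force: [0.4, -0.5, -2.5]
opening: 0.061
finger_force: 55.1
```

>>> send_rows(
  targets=[
    [[0,0,0.004],[0,0,0]],
    [[0,0,0.008],[0,0,0]],
    [[0,0,0.008],[0,0,0]],
  ],
)

```text
clock: 34.3
tool_pos: [0.4462, 0.0766, 0.0301]
eef_rot: [-0.031, 1.0, -0.001, 0.0]
contact_force: [-0.2, -1.3, 1.9]
opening: 0.057
finger_force: 55.0
```

Touched down at the same height as the grasp. Releasing, rising, and checking the tray is empty.

>>> send_rows(
  targets=[
    [[0,0,0],[0,0,0]],
    [[0,0,0],[0,0,0]],
    [[0,0,0],[0,0,0]],
    [[0,0,-0.1],[0,0,0]],
    [[0,0,-0.3],[0,0,0]],
    [[-0.1,0,-0.6],[0,0,0]],
    [[-0.1,0,-0.6],[0,0,0]],
    [[-0.1,0,-0.6],[0,0,0]],
  ],
  fingers=0.35,
)

```text
clock: 35.3
tool_pos: [0.4777, 0.0796, 0.2118]
eef_rot: [-0.03, 1.0, -0.0, 0.002]
contact_force: [-0.2, -0.6, -0.6]
opening: 0.351
finger_force: 0.0
```

Run:
```python
from h import *
from plant import *
d=wrist("w11");S=snapshot("side");C=snapshot("scene");np.savez("pics/sA.npz",**S);np.savez("pics/cA.npz",**C)
def cnt(D,poly,t=62):
    m=np.zeros((384,512),np.uint8);cv2.fillPoly(m,[np.array(poly).round().astype(np.int32)],1);return int(((D["img"].max(2)<t)&(m>0)).sum()),int(m.sum())
o=np.array([.454,.116,.006]);a=np.radians(3.4);u=np.array([np.cos(a),np.sin(a),0]);v=np.array([-u[1],u[0],0])
q=[o+x*u+y*v for x,y in((-.02,-.036),(.08,-.036),(.08,.036),(-.02,.036))]
for n,D in(("side now",S),("side before",load("s3")),("wrist now",d),("wrist before",load("w3"))): print(n,cnt(D,[proj(D,p) for p in q]))
c=[np.array([.521+.064*np.cos(t),-.33+.064*np.sin(t),.078]) for t in np.linspace(0,6.2,40)]
for n,D in(("side dish",S),("scene dish",C)): print(n,cnt(D,[proj(D,p) for p in c]),cnt(D,[proj(D,p) for p in c],90))
```

```text
side now (0, 890)
side before (371, 890)
wrist now (0, 4388)
wrist before (1704, 4051)
side dish (234, 698) (499, 698)
scene dish (171, 1026) (218, 1026)
```

The tray is empty: no dark pixels remain, against 371 and 1704 before tipping. Next I'll measure the dish and the ends in it from above.

>>> send_rows(
  targets=[
    [[0,-0.4,-0.05],[0,0,0.019]],
    [[0,-0.95,-0.08],[0,0,0.019]],
    [[0,-0.95,-0.08],[0,0,0.019]],
    [[0,-0.95,-0.08],[0,0,0.019]],
    [[0,-0.95,-0.08],[0,0,0.019]],
    [[0,-0.95,-0.08],[0,0,0.019]],
    [[0,-0.95,-0.08],[0,0,0.019]],
  ],
)

```text
clock: 36.33
tool_pos: [0.4929, -0.2042, 0.2334]
eef_rot: [-0.002, 1.0, -0.0, -0.001]
contact_force: [-0.1, -0.5, -0.7]
opening: 0.351
finger_force: 0.0
```

>>> send_rows(
  targets=[
    [[0,-0.2,0],[0,0,0]],
    [[0,-0.2,0],[0,0,0]],
    [[0,-0.2,0],[0,0,0]],
    [[0,-0.2,0],[0,0,0]],
  ],
)

```text
clock: 36.83
tool_pos: [0.4941, -0.2633, 0.2348]
eef_rot: [-0.003, 1.0, -0.001, -0.0]
contact_force: [0.1, -0.0, -0.1]
opening: 0.349
finger_force: 0.0
```

Run:
```python
from h import *
from plant import *
d=wrist("w12")
print("expected mouth",proj(d,(.521,-.33,.078)),[proj(d,(.521+a,-.33+b,.078)).round().tolist() for a,b in((-.072,0),(.072,0),(0,-.072),(0,.072))])
for vm,sm in((120,45),(140,60),(160,60)):
  b=blob(d,(0,0,512,384),vmin=vm,smax=sm);print(cv2.boundingRect(b.astype(np.int32)),hullc(d,(0,0,512,384),.078,vmin=vm,smax=sm))
x,y=proj(d,(.521,-.33,.02)).astype(int);m=np.zeros((384,512),np.uint8);m[y-65:y+65,x-65:x+65]=(d["img"].max(2)<60)[y-65:y+65,x-65:x+65]
k,l,st,ce=cv2.connectedComponentsWithStats(m);print(x,y,[st[i].tolist() for i in range(1,k) if st[i][4]>60])
print("lid",hullc(load("w7"),(100,80,300,232),.025,vmin=120,smax=45))
P=np.array([onz(d,u,v,.02)[:2] for v,u in zip(*np.where(m))]);print(len(P),P.min(0),P.max(0))
```

```text
expected mouth [194.7406843  197.56334786] [[191.0, 134.0], [198.0, 253.0], [132.0, 197.0], [258.0, 198.0]]
(125, 129, 134, 134) (array([ 0.52517303, -0.33947005]), array([0.08107395, 0.08172273]))
(303, 112, 127, 120) (array([ 0.49371352, -0.13890981]), array([0.06810523, 0.06982323]))
(304, 112, 126, 120) (array([ 0.49371352, -0.13777438]), array([0.06810523, 0.0686878 ]))
203 182 [[200, 163, 28, 21, 447], [235, 168, 16, 21, 261], [206, 189, 45, 26, 762], [197, 232, 30, 15, 352]]
lid (array([ 0.50655715, -0.11478588]), array([0.07758384, 0.07971053]))
1822 [ 0.49370756 -0.34394032] [ 0.61614687 -0.26769075]
```

Run:
```python
from h import *
d=load("w12");g=cv2.cvtColor(d["img"],cv2.COLOR_BGR2HSV)
f=lambda a:' '.join(f"{int(s)}/{int(v)}" for _,s,v in a)
print("row197 L",f(g[197,118:152:2]));print("row197 R",f(g[197,236:272:2]));print("col194 T",f(g[120:156:2,194]))
print("col150 B",f(g[225:265:2,150]))
for n,p in(("baseR",(.521,-.258,0)),("baseT",(.449,-.33,0)),("topinL",(.521,-.396,.078)),("topinR",(.521,-.264,.078))): print(n,proj(d,p).round(1))
c=blob(d,(0,0,512,384),vmin=120,smax=45)
h=cv2.convexHull(c.astype(np.float32))[:,0];print(h[np.argsort(np.arctan2(*(h-h.mean(0)).T))].astype(int).tolist())
```

```text
row197 L 167/192 166/195 165/195 165/193 166/194 163/196 162/195 156/196 26/237 8/242 19/205 19/118 17/108 14/111 18/113 16/114 20/115
row197 R 22/23 10/25 39/13 149/12 198/9 33/31 21/120 17/234 16/203 11/232 9/243 17/231 128/193 165/198 160/199 166/195 161/197 164/197
col194 T 164/177 164/171 166/184 168/185 112/177 20/137 18/131 20/191 11/244 10/240 13/235 10/243 10/243 11/241 8/243 12/242 8/242 11/242
col150 B 19/203 9/238 9/242 40/230 131/197 167/176 167/182 162/191 164/194 165/188 159/175 64/219 14/247 17/245 17/245 17/245 14/247 16/248 32/228 22/47
baseR [257.2 179.1]
baseT [203.3 126.3]
topinL [136.8 197.2]
topinR [252.6 198. ]
[[208, 129], [197, 129], [191, 130], [187, 131], [184, 132], [163, 141], [154, 147], [145, 156], [142, 160], [140, 163], [138, 167], [136, 172], [134, 180], [125, 261], [125, 262], [176, 262], [228, 246], [232, 244], [240, 238], [246, 232], [249, 228], [251, 225], [254, 219], [256, 214], [258, 206], [258, 186], [257, 177], [256, 170], [255, 167], [253, 162], [249, 154], [247, 151], [243, 146], [240, 143], [235, 139], [232, 137], [224, 133], [218, 131], [214, 130]]
```

The dish is unmoved at about (0.5215, -0.3287), and it shows three dark blobs of about 1.5k px, consistent with four ends. I'll repeat the lid grasp at the exact release pose.

Run:
```python
from h import *
A=((.5104,-.0374,.10),Rt(180));B=((.5104,-.0374,.0165),Rt(180));rows([A,B])
```

```text
[-0.0589, 0.7545, 0.4481] [-0.0006, -0.0001, 0.0019] rows>=4.2
[-0.0589, 0.755, 0.7264] [-0.0006, -0.0001, 0.0019] rows>=5.0
```

>>> send_rows(
  targets=[
    [[-0.06,0.755,0.3],[0,0,0.002]],
    [[-0.06,0.755,0.3],[0,0,0.002]],
    [[-0.06,0.755,0.3],[0,0,0.002]],
    [[-0.06,0.755,0.3],[0,0,0.002]],
    [[-0.06,0.755,0.3],[0,0,0.002]],
    [[-0.059,0.755,0.5],[0,0,0.002]],
    [[-0.059,0.755,0.62],[0,0,0.002]],
    [[-0.059,0.755,0.69],[0,0,0.002]],
    [[-0.059,0.755,0.72],[0,0,0.002]],
    [[-0.059,0.755,0.72],[0,0,0.002]],
  ],
  fingers=0.3,
)

```text
clock: 38.12
tool_pos: [0.511, -0.0397, 0.0183]
eef_rot: [0.002, 1.0, -0.001, -0.0]
contact_force: [-0.1, 0.2, 0.7]
opening: 0.301
finger_force: 0.0
```

Run:
```python
from h import *
rows([((.5104,-.0374,.016),Rt(180))])
```

```text
[0.0019, 0.0078, 0.0076] [-0.0008, -0.0001, -0.0014] rows>=0.1
```

>>> send_rows(
  targets=[
    [[0.002,0.006,0.006],[0,0,-0.001]],
    [[0.002,0.006,0.006],[0,0,-0.001]],
  ],
)

```text
clock: 38.38
tool_pos: [0.5107, -0.0375, 0.017]
eef_rot: [0.0, 1.0, -0.001, 0.0]
contact_force: [0.5, -0.8, -0.3]
opening: 0.303
finger_force: 0.0
```

>>> send_rows(
  targets=[
    [[0,0,0],[0,0,0]],
    [[0,0,0],[0,0,0]],
    [[0,0,0],[0,0,0]],
    [[0,0,0],[0,0,0]],
  ],
  fingers=0,
  newtons=30,
)

```text
clock: 38.88
tool_pos: [0.5104, -0.0377, 0.0165]
eef_rot: [0.0, 1.0, -0.001, -0.0]
contact_force: [-0.4, -1.3, 1.9]
opening: 0.05
finger_force: 29.9
```

>>> send_rows(
  targets=[
    [[0,0,-0.04],[0,0,0]],
    [[0,0,-0.12],[0,0,0]],
    [[0,0,-0.22],[0,0,0]],
    [[0,0,-0.31],[0,0,0]],
    [[0,0,-0.36],[0,0,0]],
    [[0,0,-0.36],[0,0,0]],
  ],
)

```text
clock: 39.62
tool_pos: [0.5108, -0.0374, 0.1251]
eef_rot: [0.001, 1.0, -0.001, 0.001]
contact_force: [-0.1, 0.2, -2.5]
opening: 0.055
finger_force: 30.3
```

Run:
```python
from h import *
from plant import *
M=((.5213,-.2515,.122),Rt(180));rows([M])
s=get_state();P=np.array(s["tool_pos"])
# level check of held lid: wrist view ellipse centre against prediction
d=wrist("w13");b=blob(d,(0,0,512,384),vmin=110,smax=45);print(cv2.boundingRect(b.astype(np.int32)))
print([proj(d,P+np.array(o)).round(1).tolist() for o in((0,-.1585,.0095),(-.0805,-.078,.0095))])
a=load("w6");print("earlier (before release)",cv2.boundingRect(blob(a,(0,0,512,384),vmin=110,smax=45).astype(np.int32)))
```

```text
[-0.0358, -0.7135, 0.0118] [-0.0007, 0.0004, -0.0003] rows>=3.4
(0, 100, 258, 197)
[[-34.6, 254.3], [83.1, 101.0]]
earlier (before release) (0, 100, 258, 197)
```

>>> send_rows(
  targets=[
    [[-0.004,-0.06,0],[0,0,0]],
    [[-0.01,-0.17,0],[0,0,0]],
    [[-0.017,-0.31,0],[0,0,0]],
    [[-0.023,-0.45,0],[0,0,0]],
    [[-0.029,-0.58,0],[0,0,0]],
    [[-0.034,-0.67,0],[0,0,0]],
    [[-0.035,-0.713,0],[0,0,0]],
    [[-0.035,-0.713,0.03],[0,0,0]],
    [[-0.035,-0.713,0.06],[0,0,0]],
    [[-0.035,-0.713,0.07],[0,0,0]],
    [[-0.035,-0.713,0.07],[0,0,0]],
  ],
)

```text
clock: 41.05
tool_pos: [0.5207, -0.2504, 0.1035]
eef_rot: [-0.0, 1.0, -0.001, -0.0]
contact_force: [-0.1, 0.1, -1.5]
opening: 0.047
finger_force: 30.1
```

Run:
```python
from h import *
rows([((.5212,-.2517,.0925),Rt(180)),((.5212,-.2517,.087),Rt(180))])
```

```text
[-0.0018, -0.0041, 0.0367] [-0.0005, -0.0003, 0.0002] rows>=0.2
[-0.0019, -0.0041, 0.055] [-0.0005, -0.0003, 0.0002] rows>=0.3
```

>>> send_rows(
  targets=[
    [[-0.002,-0.004,0.01],[0,0,0]],
    [[-0.002,-0.004,0.02],[0,0,0]],
    [[-0.002,-0.004,0.03],[0,0,0]],
    [[-0.002,-0.004,0.037],[0,0,0]],
    [[-0.002,-0.004,0.037],[0,0,0]],
  ],
)

```text
clock: 41.68
tool_pos: [0.5211, -0.2526, 0.0925]
eef_rot: [0.0, 1.0, -0.001, -0.0]
contact_force: [-0.1, -0.0, -2.0]
opening: 0.049
finger_force: 30.1
```

No contact yet; the skirt has entered freely. Continuing slowly.

>>> send_rows(
  targets=[
    [[0,0.001,0.004],[0,0,0]],
    [[0,0.001,0.008],[0,0,0]],
    [[0,0.001,0.012],[0,0,0]],
    [[0,0.001,0.012],[0,0,0]],
  ],
)

```text
clock: 42.18
tool_pos: [0.5213, -0.2523, 0.089]
eef_rot: [0.0, 1.0, -0.001, -0.0]
contact_force: [-0.4, 0.2, -1.3]
opening: 0.054
finger_force: 30.0
```

>>> send_rows(
  targets=[
    [[0,0,0.003],[0,0,0]],
    [[0,0,0.006],[0,0,0]],
    [[0,0,0.006],[0,0,0]],
  ],
)

```text
clock: 42.55
tool_pos: [0.5213, -0.2523, 0.0873]
eef_rot: [0.0, 1.0, -0.001, -0.0]
contact_force: [-0.0, 0.5, -0.9]
opening: 0.051
finger_force: 29.9
```

>>> send_rows(
  targets=[
    [[0,0,0.003],[0,0,0]],
    [[0,0,0.004],[0,0,0]],
    [[0,0,0.004],[0,0,0]],
  ],
)

```text
clock: 42.92
tool_pos: [0.5214, -0.2522, 0.0865]
eef_rot: [0.0, 1.0, -0.001, -0.0]
contact_force: [-1.7, -0.3, 4.3]
opening: 0.05
finger_force: 29.9
```

Contact at exactly the predicted seated height. Releasing gently and withdrawing.

>>> send_rows(
  targets=[
    [[0,0,0],[0,0,0]],
    [[0,0,0],[0,0,0]],
    [[0,0,0],[0,0,0]],
    [[0,0,-0.05],[0,0,0]],
    [[0,0,-0.15],[0,0,0]],
    [[0,0.0,-0.35],[0,0,0]],
    [[0.12,0.0,-0.48],[0,0,0]],
    [[0.12,0,-0.48],[0,0,0]],
    [[0.12,0,-0.48],[0,0,0]],
  ],
  fingers=0.3,
)

```text
clock: 44.05
tool_pos: [0.4854, -0.2523, 0.2301]
eef_rot: [0.001, 1.0, -0.001, -0.0]
contact_force: [-0.1, -0.3, 0.0]
opening: 0.299
finger_force: 0.0
```

Run:
```python
from h import *
from plant import *
d=wrist("w14");print(get_state()["clock"])
p=lambda a,b:proj(d,(a,b,.095)).round(1)
print("expected",p(.521,-.33),p(.521,-.4105),p(.521,-.2495),p(.4405,-.33))
b=blob(d,(0,0,512,384),vmin=120,smax=45);print(cv2.boundingRect(b.astype(np.int32)))
c=cv2.convexHull(b.astype(np.float32))[:,0];P=np.array([onz(d,u,v,.095)[:2] for u,v in c if v<225]);print("circle",circ(P,.0805))
f=snapshot("scene");c0=load("scene0")
for n,D in(("now",f),("start",c0)):
  b=blob(D,(185,195,260,265));print(n,cv2.boundingRect(b.astype(np.int32)),topcircle(D,(185,195,260,265),.095,.0805))
S=snapshot("side");a=load("s3");o=proj(S,(.454,.116,.02)).astype(int)
print("tray side diff px",int((cv2.absdiff(S["img"],a["img"]).max(2)[o[1]-25:o[1]+25,o[0]-5:o[0]+45]>40).sum()))
```

```text
44.1
expected [181.5 212.3] [106.9 212.3] [256.1 212.3] [174.8 136.9]
(107, 135, 150, 128)
circle (array([ 0.51992015, -0.32891921]), np.float64(0.0004067058004862498))
now (193, 205, 57, 57) (array([ 0.52271724, -0.33159216]), np.float64(0.0009936214661860753))
start (193, 205, 58, 57) (array([ 0.52342225, -0.33109881]), np.float64(0.0010283757685677693))
tray side diff px 81
```

The lid is seated at (0.520, -0.329), within about 2 mm of the dish. In the scene view it matches the starting picture to a pixel, and the tray front is unchanged. Handing in.

```bash
python3 -c "
from plant import *
print(finish_job())"
```

```text
the job is handed in; nothing more can be done
None
```

I handed the job in at about 44 s; no verdict came back. By my last measurements the tray stands empty on the bench, the lid sits within about 2 mm of the dish centre, and the dish holds dark shapes consistent with all four ends.

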